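# Tighten a vacuum chamber lid in cross order

### The job

One opposite pair of the four nuts on the vacuum chamber's lid has already had its first part turn; with the T-handle socket wrench from the stand, give the other pair the same part turn, pointers about to the yellow ticks. Then take all four fully home to the green ticks in cross order, one nut and its opposite before either of the other two, stopping when each comes up firm without overtightening, pressing hard, or turning nuts with the fingers. Stand the wrench upright back in its stand, let go, and leave the other things on the bench alone.

Things in the scene. Friction and masses are not known exactly. Their poses are not given: they have to be found in the camera images.
- flange: Fixed aluminium vacuum chamber, a squat cylinder 190 mm across and 80 mm high with a flat grey lid; origin at the centre of its underside on the bench, z up. Four square brass nuts stand on the lid, 60 mm from the chamber's axis, at 45 (nut1), 135 (nut2), 225 (nut3) and 315 degrees (nut4) counter-clockwise from the body's own x axis; nut1 is opposite nut3, nut2 opposite nut4. Lid top 80 mm above the origin.
- holder_floor (a point): Centre of the inner floor of the wrench's stand: a fixed grey round cup, inside radius 29 mm, rim 40 mm above this floor, floor 5 mm above the bench, open at the top.
- wrench_grip (a point): Centre of the blue T-bar handle of the socket wrench, which starts upright in the stand. Bar 90 mm long (this point's x axis), 16 mm thick (y axis), 26 mm high (z, up). The socket's mouth is 103 mm straight below this point. Wrench 0.35 kg, 116 mm long; shaft 16 mm across between bar and socket; socket 47 mm across outside.
- wrench_mouth (a point): Centre of the socket's open lower end, axes as the handle's. The socket is a square hole 26.5 mm wide with sides parallel to the T-bar's x and y axes, 28 mm deep, its lowest 6 mm flaring out to about 32 mm wide. It fits down over a nut in any of four quarter turns, with about 0.1 rad of play either way.
- nut1_top (a point): Centre of the top face of nut 1: a brass nut 24 mm square, its top 18 mm above the lid, with a 14 mm stud end standing 4 mm higher. Its x and y axes are parallel to the nut's flat sides and turn with it; x points along the red pointer at its foot.
- nut1 (a joint): How far nut 1 is tightened (rad), clockwise from above: 0 loose (pointer at the white tick), 0.7 first part turn (yellow), 1.4 fully home (green). It turns against up to 0.25 N m of friction and stays where left; at 1.4 it meets a firm stop: 0.35 to 0.5 N m is firm, about 0.8 N m overtightens, some 0.1 N m per 0.01 rad of the hand.
- nut2_top (a point): Centre of the top face of nut 2: a brass nut 24 mm square, its top 18 mm above the lid, with a 14 mm stud end standing 4 mm higher. Its x and y axes are parallel to the nut's flat sides and turn with it; x points along the red pointer at its foot.
- nut2 (a joint): How far nut 2 is tightened (rad), clockwise from above: 0 loose (pointer at the white tick), 0.7 first part turn (yellow), 1.4 fully home (green). It turns against up to 0.25 N m of friction and stays where left; at 1.4 it meets a firm stop: 0.35 to 0.5 N m is firm, about 0.8 N m overtightens, some 0.1 N m per 0.01 rad of the hand.
- nut3_top (a point): Centre of the top face of nut 3: a brass nut 24 mm square, its top 18 mm above the lid, with a 14 mm stud end standing 4 mm higher. Its x and y axes are parallel to the nut's flat sides and turn with it; x points along the red pointer at its foot.
- nut3 (a joint): How far nut 3 is tightened (rad), clockwise from above: 0 loose (pointer at the white tick), 0.7 first part turn (yellow), 1.4 fully home (green). It turns against up to 0.25 N m of friction and stays where left; at 1.4 it meets a firm stop: 0.35 to 0.5 N m is firm, about 0.8 N m overtightens, some 0.1 N m per 0.01 rad of the hand.
- nut4_top (a point): Centre of the top face of nut 4: a brass nut 24 mm square, its top 18 mm above the lid, with a 14 mm stud end standing 4 mm higher. Its x and y axes are parallel to the nut's flat sides and turn with it; x points along the red pointer at its foot.
- nut4 (a joint): How far nut 4 is tightened (rad), clockwise from above: 0 loose (pointer at the white tick), 0.7 first part turn (yellow), 1.4 fully home (green). It turns against up to 0.25 N m of friction and stays where left; at 1.4 it meets a firm stop: 0.35 to 0.5 N m is firm, about 0.8 N m overtightens, some 0.1 N m per 0.01 rad of the hand.
- vial_center (a point): Centre of a bystander: an amber jar with black cap, 44 mm across, 85 mm high.
- fitting: Bystander: brass pipe fitting, 32 mm across, 46 mm high, origin under its centre.
- gauge_box: Bystander: flat blue vacuum-gauge box with a small display, 70 x 100 x 40 mm, origin under its centre.

How it is judged:
By the outcome, as a careful person would: the job done as asked, in the order asked, and still so for the second after the job is handed in, with the robot touching nothing.
It also fails if it takes over 72 s, if anything falls off the work surface, if the arm or the gripper's body presses on something with over 40 N, if the wrist force passes 120 N, or if a joint passes its speed limit or range.

### The arm

A 7-joint arm with a two-finger parallel gripper is mounted at the origin on the work surface. World frame = base frame: x ahead of the robot, y to its left, z up, the work surface at z = 0. Lengths are in m, angles in degrees, forces in N, time in s.
With the tool pointing down it reaches from about 0.425 to 0.875 m from the base axis. Payload 4.7 kg.
Tool frame: the origin (TCP) lies at the very end of the fingers, on their centre line; the grasp point (between the pads) lies 19 mm behind it; y points along the fingers, z is the direction in which the jaws open and shut, and the axes are right-handed (so a half turn about y gives the same grasp; the last joint's range is limited). The gripper opens to 87 mm and grips with 3 to 60 N. Pads are 19 mm wide; open, the fingers measure 117 mm over their backs; the gripper's body (75 mm by 190 mm) begins 51 mm behind the grasp point.
Start: joints at [-65.77, 18.392, -4.016, 83.108, 1.295, 78.541, -3.26], TCP at [0.258, 0.596, 0.223] pointing down, gripper open.
Joint ranges: [-163.93, 163.93], [-17.29, 119.83], [-79.2, 71.16], [3.27, 140.29], [-89.18, 269.18], [5.43, 117.66], [-154.24, 154.24]. Speed limits (degrees/s): [147.25, 147.25, 180, 180, 180, 180, 180].

### API

Orientations are given as [roll, pitch, yaw] about the fixed x, y, z axes, in that order (R = Rz(yaw) Ry(pitch) Rx(roll)).
In Python, from cell import env gives the robot as it stands.
- The arm moves only by the shell command python3 -m pendant 'ROWS' [FORCE]. ROWS is JSON, one flat list of numbers, 7 for each row, row after row: the shift along the world's x, y, z in units of 40 mm (1.0 is 40 mm), then the turn, a rotation vector about the world's x, y, z in units of 10 degrees (1.0 is 10 degrees), then the finger opening in mm, from 0 to 87. In form: [x, y, z, wx, wy, wz, jaw, x, y, z, wx, wy, wz, jaw, ...]. A call has 1 to 10 rows; each row shifts and turns the commanded pose from where the row before left it; what a row does not reach is not made up. A row lasts 1/8 s, in which the tool goes at most 62.5 mm and 10.7 degrees, less where a joint would pass 70% of its speed; a pose out of reach is approached as far as the arm can. A call is refused whole if a number of a shift passes 1 or a number of a turn 1, either way. A call with a gripper value outside its range is refused whole. The fingers move at their own pace and stop on an object; FORCE is the grip in N (left out, the last holds). Time passes only in rows, so rows that do not move let the fingers close. It gives the time, the measured TCP pose, the force and the opening at its end, in the units of the state.
- env.get_obs(): the state, without advancing time (a new reading comes with each control period).
- env.read_camera(name): name is "scene" or "top" or "wrist"; returns a dict with "image" (480x640x3 uint8, red, green, blue), "fx", "fy", "cx", "cy" (pixels), "cam_to_world" (4x4, takes a point from camera to world coordinates). Camera axes: x right, y up, looking along -z (the intrinsics and any distortion apply to the point x, -y, -z); pixel columns grow to the right and rows downward; lengths in m; the calibration is good to about 2 mm. The wrist camera is an equidistant fisheye: a pixel r from the principal point sees the ray r / f radians off the axis. A picture is of the moment at which its call begins. There is no depth.
- env.sign_off(): hands the job in, once; it reports no verdict.
The state is a dict: "time_s": time; "qpos": joint angles; "joint_velocities": joint speeds; "effort": joint torques, N m; "tool_pos": TCP position; "tool_rot": TCP orientation; "force": force on the tool from outside, world axes, zero at the start; "wrist_torque": the same for the moment, N m; "grip_width": finger opening in m.
Only numpy, scipy, OpenCV 4.12 (cv2) and the standard library are available. Lean on these libraries where they do the work, as an engineer would, in place of code of your own. Each camera call takes 0.05 s, during which the arm holds its last target.

## Working session

There is one attempt and no reset: what is moved stays moved. The work goes in short steps, Python scripts to look and compute and a shell command to move; the robot and the scene stay as the last step left them, time stands still between calls to the robot, and variables do not carry over. Pictures are saved under pics/ and viewed, and the job is handed in when it is done.

```bash
ls; mkdir -p pics
python3 - <<'E'
from cell import env
import cv2
o=env.get_obs()
print(o)
for n in ["scene","top","wrist"]:
    c=env.read_camera(n); cv2.imwrite(f"pics/{n}0.png",c["image"][:,:,::-1]); print(n,c["fx"],c["fy"],c["cx"],c["cy"]); print(c["cam_to_world"])
    print([k for k in c])
E
```

```text
pics
{'time_s': 0.0, 'qpos': array([-65.77036286,  18.44071518,  -4.01550006,  83.17479427,
         1.29577003,  78.54068523,  -3.26122963]), 'joint_velocities': array([-0.00387296,  0.04688294, -0.01146709, -0.10794825, -0.03367122,
       -0.01187903, -0.00632365]), 'effort': array([-1.00512563e-03, -4.91293931e+01, -4.04410483e-01, -3.12529314e+01,
       -6.39267149e-02,  4.32761677e-02,  1.59727069e-04]), 'tool_pos': array([0.25820433, 0.59591205, 0.22144369]), 'tool_rot': array([-9.01109084e+01, -6.49394024e-03, -2.34209892e+01]), 'force': array([ 0.03593974, -0.49407805,  0.14790933]), 'wrist_torque': array([-0.02812464,  0.02019158,  0.01614337]), 'grip_width': 0.08675919578021249}
scene 452.6580280992687 452.6580280992687 321.6916787141057 247.63718141361556
[[ 0.73184103 -0.55107492  0.4009054   0.93593708]
 [ 0.68143813  0.58561873 -0.43896786 -0.37333193]
 [ 0.00712647  0.59444692  0.80410328  0.7289943 ]
 [ 0.          0.          0.          1.        ]]
['image', 'fx', 'fy', 'cx', 'cy', 'cam_to_world']
top 446.7399615803265 446.7399615803265 314.22879221051255 239.19980689126916
[[ 0.01916205  0.98778214 -0.15465853  0.4894904 ]
 [-0.99980032  0.01980819  0.00263772 -0.02363689]
 [ 0.005669    0.15457711  0.98796446  0.89566153]
 [ 0.          0.          0.          1.        ]]
['image', 'fx', 'fy', 'cx', 'cy', 'cam_to_world']
wrist 371.64829954431775 371.64829954431775 321.67411868769426 241.8090426597756
[[ 0.39652843 -0.88624054 -0.23946377  0.19388882]
 [ 0.91801562  0.38179239  0.1071536   0.62422762]
 [-0.00353842 -0.26232093  0.9649742   0.38289525]
 [ 0.          0.          0.          1.        ]]
['image', 'fx', 'fy', 'cx', 'cy', 'cam_to_world']
```

View pics/scene0.png

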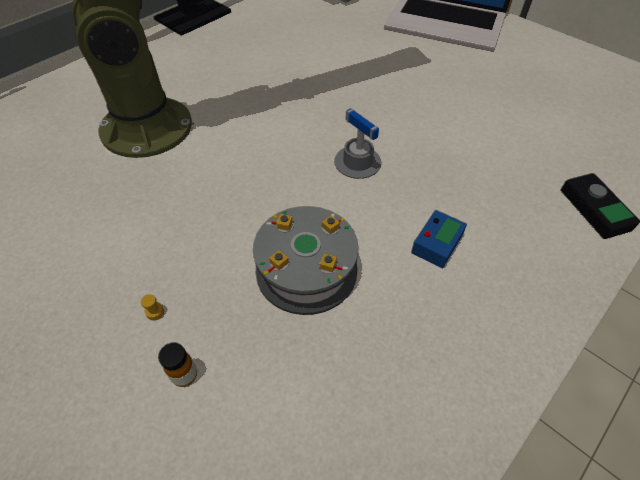

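View pics/top0.png

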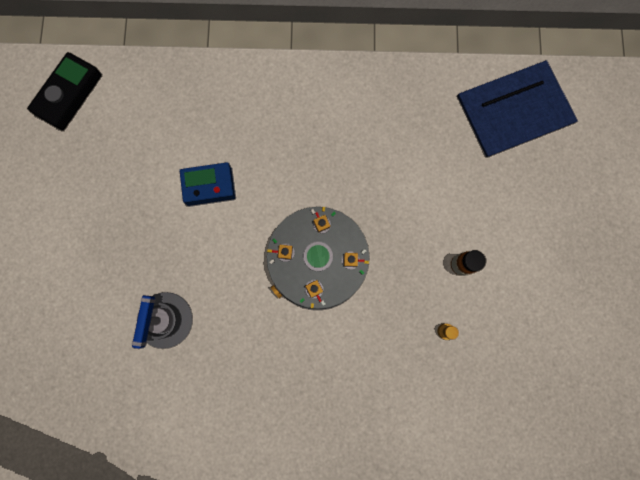

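View pics/wrist0.png

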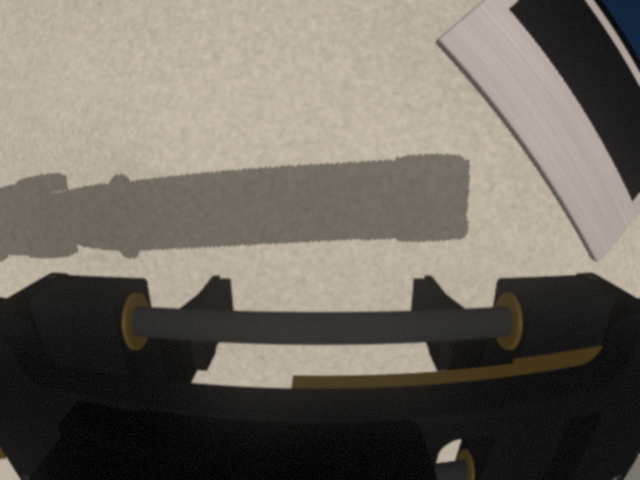

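The scene shows the flange near (305,250), the stand at (357,155) with the blue bar at (362,123). The top view shows the chamber at (317,257), the bar at (143,322) and the stand at (162,320). I'll enlarge these.

```bash
cat > h.py <<'E'
from cell import env
import cv2, numpy as np
from scipy.spatial.transform import Rotation as R
def cam(n): return env.read_camera(n)
def p2w(c,u,v,z):
    d=np.array([(u-c["cx"])/c["fx"],-(v-c["cy"])/c["fy"],-1.0]); T=np.array(c["cam_to_world"]); d=T[:3,:3]@d; o=T[:3,3]
    return o+d*(z-o[2])/d[2]
def w2p(c,p,fish=False):
    T=np.array(c["cam_to_world"]); q=T[:3,:3].T@(np.array(p)-T[:3,3]); x,y,z=q[0],-q[1],-q[2]
    if fish:
        rr=np.hypot(x,y); th=np.arctan2(rr,z); return np.array([c["cx"]+c["fx"]*th*x/rr,c["cy"]+c["fy"]*th*y/rr])
    return np.array([c["cx"]+c["fx"]*x/z,c["cy"]+c["fy"]*y/z])
def p2wf(c,u,v,z):
    x=(u-c["cx"])/c["fx"];y=(v-c["cy"])/c["fy"];th=np.hypot(x,y);s=np.sin(th)/max(th,1e-9)
    d=np.array([x*s,-y*s,-np.cos(th)]);T=np.array(c["cam_to_world"]); d=T[:3,:3]@d;o=T[:3,3]
    return o+d*(z-o[2])/d[2]
def crop(c,u0,v0,w,h,s,name):
    im=c["image"][v0:v0+h,u0:u0+w,::-1]; cv2.imwrite("pics/"+name,cv2.resize(im,None,fx=s,fy=s,interpolation=cv2.INTER_CUBIC))
def st():
    o=env.get_obs(); print("t",o["time_s"].__round__(2),"p",np.round(o["tool_pos"],4),"r",np.round(o["tool_rot"],2),"F",np.round(o["force"],2),"M",np.round(o["wrist_torque"],3),"w",round(o["grip_width"],4),"q",np.round(o["qpos"],1))
    return o
E
python3 - <<'E'
from h import *
c=cam("top"); crop(c,255,195,130,130*3//4+15,6,"t1.png"); crop(c,120,280,90,80,7,"t2.png")
c=cam("scene"); crop(c,245,200,125,95,6,"s1.png"); crop(c,325,100,70,85,7,"s2.png")
E
```

```text
(no output)
```

View pics/t1.png

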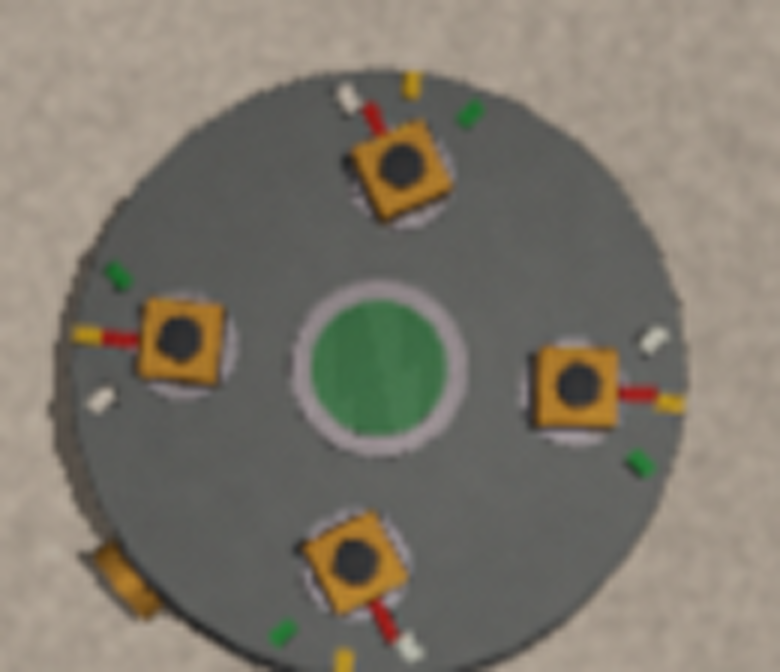

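View pics/t2.png

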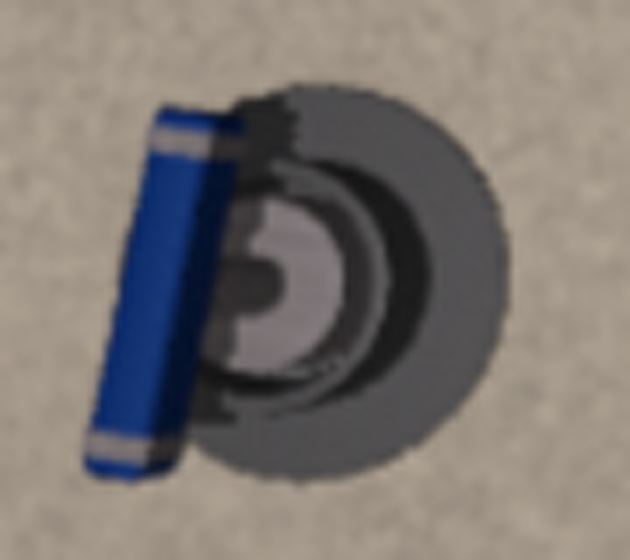

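View pics/s1.png

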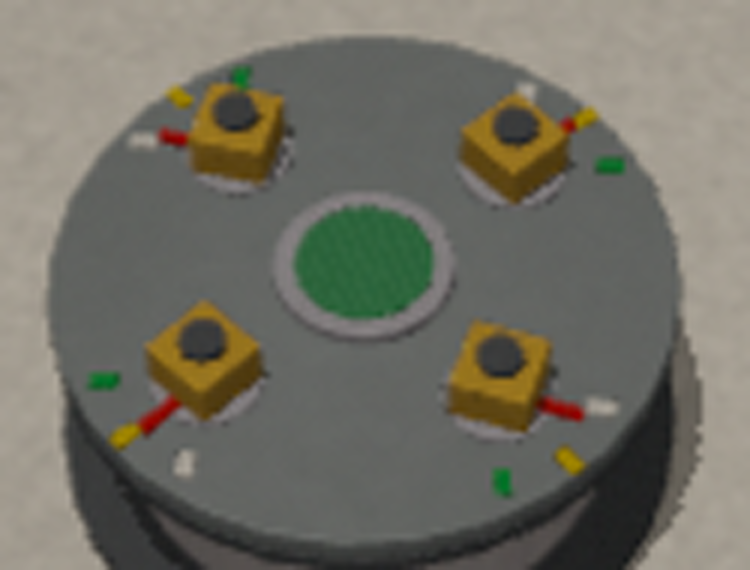

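View pics/s2.png

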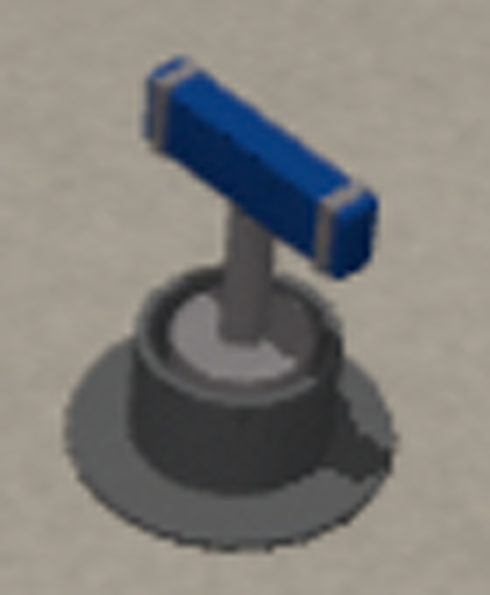

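```bash
cat >> h.py <<'E'
def boxpts(x,y,z,yaw,L,W,H):
    P=np.array([[a*L/2,b*W/2,k*H/2] for a in(-1,1) for b in(-1,1) for k in(-1,1)])
    return P@R.from_euler('z',yaw,degrees=True).as_matrix().T+[x,y,z]
E
python3 - <<'E'
from h import *
T=cam("top");S=cam("scene")
for nm,c,o,ps,sc in [("top",T,(255,195),[(402,165),(180,340),(355,562),(578,385)],6),("scene",S,(245,200),[(235,112),(516,126),(500,355),(202,340)],6)]:
    W=np.array([p2w(c,o[0]+u/sc-.4,o[1]+v/sc-.4,0.102) for u,v in ps]); print(nm,W.round(4).tolist(),"ctr",W.mean(0).round(4)); 
    print([np.round(np.linalg.norm(w-W.mean(0)),4) for w in W],[round(np.degrees(np.arctan2(*(w-W.mean(0))[[1,0]])),1) for w in W])
print("green ctr",p2w(T,255+379/6-.4,195+368/6-.4,.08),p2w(S,245+363/6-.4,200+263/6-.4,.08))
# stand rim (circle) top & wrench bar
print("bar ends top",p2w(T,120+185/7,280+110/7,.121),p2w(T,120+125/7,280+470/7,.121))
print("base disc", p2w(T,120+305/7,280+282/7,0.004),p2w(S,325+232/7,100+440/7,.004))
print("shaft/socket collar at z~.06",p2w(S,325+243/7,100+335/7,.04))
E
```

```text
top [[0.6453, -0.0385, 0.102], [0.5908, 0.0268, 0.102], [0.5259, -0.0266, 0.102], [0.5797, -0.092, 0.102]] ctr [ 0.5854 -0.0326  0.102 ]
[np.float64(0.0602), np.float64(0.0597), np.float64(0.0598), np.float64(0.0597)] [np.float64(-5.6), np.float64(84.8), np.float64(174.3), np.float64(-95.5)]
scene [[0.5284, -0.0297, 0.102], [0.5937, 0.0243, 0.102], [0.647, -0.041, 0.102], [0.5821, -0.0949, 0.102]] ctr [ 0.5878 -0.0353  0.102 ]
[np.float64(0.0597), np.float64(0.0599), np.float64(0.0595), np.float64(0.0599)] [np.float64(174.6), np.float64(84.3), np.float64(-5.4), np.float64(-95.5)]
green ctr [ 0.58619257 -0.03291008  0.08      ] [ 0.58428396 -0.03258056  0.08      ]
bar ends top [0.50675563 0.26054955 0.121     ] [0.42045037 0.26834062 0.121     ]
base disc [0.46225541 0.26624833 0.004     ] [0.46965561 0.2587922  0.004     ]
shaft/socket collar at z~.06 [0.46370534 0.2673297  0.04      ]
```

Top and bottom nuts in the top view (t1 (402,165) and (355,562)) are loose, pointers at white. The left and right nuts are on yellow. The flange centre is about (0.586, -0.033). The wrench is at about (0.464, 0.264) with bar yaw about -5°. Moving over the wrench.

```bash
python3 -m pendant '[0.573,-0.922,-0.143,0,0,0.2,87,0.573,-0.922,-0.143,0,0,0.2,87,0.573,-0.922,-0.143,0,0,0.2,87,0.573,-0.922,-0.143,0,0,0.2,87,0.573,-0.922,-0.143,0,0,0.2,87,0.573,-0.922,-0.143,0,0,0.2,87,0.573,-0.922,-0.143,0,0,0.2,87,0.573,-0.922,-0.143,0,0,0.2,87,0.573,-0.922,-0.143,0,0,0.2,87,0,0,0,0,0,0,87]'
python3 - <<'E'
from h import *
st()
c=cam("wrist"); cv2.imwrite("pics/w1.png",c["image"][:,:,::-1])
c=cam("scene"); crop(c,290,50,130,150,4,"s3.png")
E
```

```text
time_s: 1.6
tool_pos: [0.4667, 0.2602, 0.1708]
tool_rot: [-90.1, -0.0, -5.8]
force: [0.5, 0.5, -0.5]
grip_width: 0.0869
t 1.6 p [0.4667 0.2602 0.1708] r [-9.009e+01 -4.000e-02 -5.830e+00] F [ 0.51  0.45 -0.53] M [ 0.091  0.013 -0.041] w 0.0869 q [-40.3   6.1   8.8 103.9  -0.9  70.1  53. ]
```

View pics/w1.png

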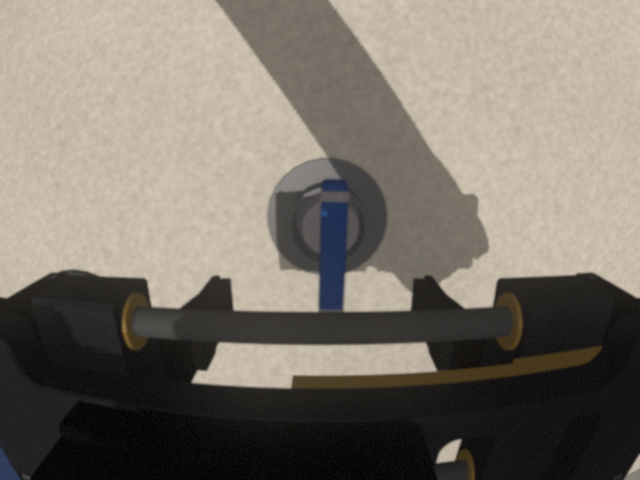

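View pics/s3.png

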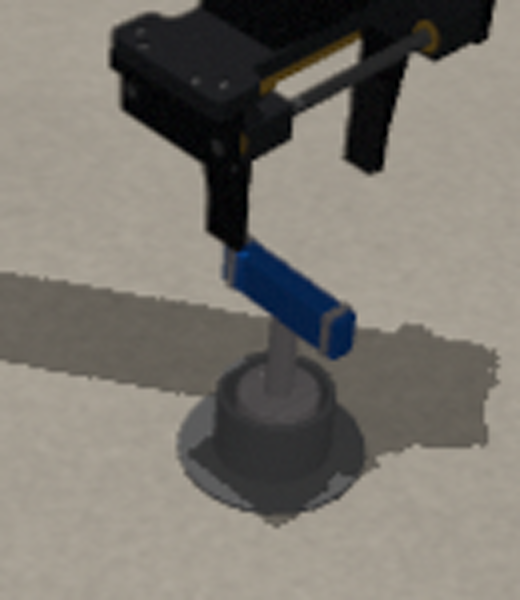

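The wrist view shows the bar's far end at about (335,181), with the band at (335,197) and the bar running down to (331,308), between the fingers. Computing the bar's position.

Run:
```python
from h import *
c=cam("wrist")
a=p2wf(c,335,181,.121); b=p2wf(c,331,308,.121); print(a,b,np.degrees(np.arctan2(*(a-b)[[1,0]])))
yaw=np.radians(-5.2); print("grip est",a-.045*np.array([np.cos(yaw),np.sin(yaw),0]))
print("stand base",p2wf(c,327,216,.0025),"rim z.045",p2wf(c,328,223,.045))
```

```text
[0.41667514 0.27618573 0.121     ] [0.49502825 0.26698416 0.121     ] 173.30202213409822
grip est [0.37186034 0.28026419 0.121     ]
stand base [0.46001331 0.26915754 0.0025    ] rim z.045 [0.45729881 0.2696494  0.045     ]
```

```bash
python3 -m pendant '[-0.09,0.145,-0.15,0,0,0,87,0,0,-0.6,0,0,0,87,0,0,-0.6,0,0,0,87,0,0,-0.5,0,0,0,60,0,0,-0.2,0,0,0,40]' 10
python3 - <<'E'
from h import *
st()
c=cam("wrist"); crop(c,160,120,320,230,2.4,"w2.png")
c=cam("scene"); crop(c,290,50,130,150,4,"s4.png")
E
```

```text
time_s: 2.38
tool_pos: [0.4594, 0.2712, 0.0876]
tool_rot: [-90.1, 0.1, -5.3]
force: [-0.0, -0.5, 0.9]
grip_width: 0.0745
t 2.38 p [0.4594 0.2712 0.0876] r [-90.07   0.12  -5.29] F [-0.02 -0.52  0.85] M [ 0.023 -0.045 -0.022] w 0.0745 q [-40.7  10.6   8.  109.   -1.7  60.6  52.8]
```

View pics/w2.png

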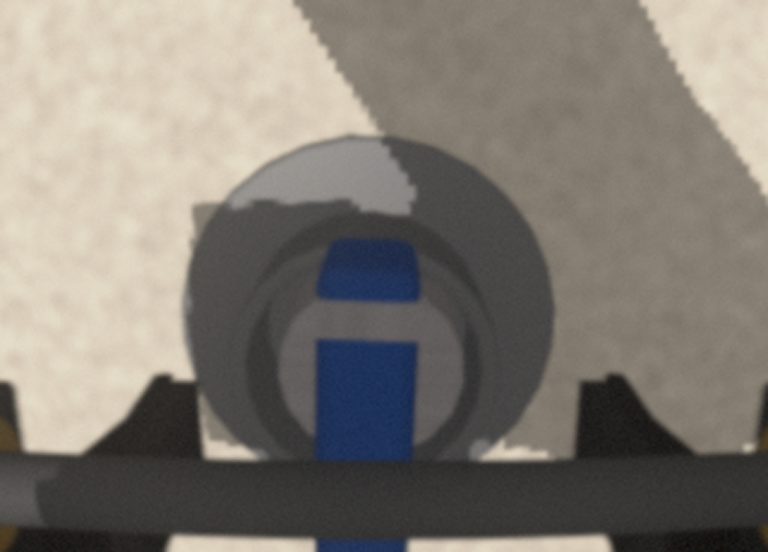

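View pics/s4.png

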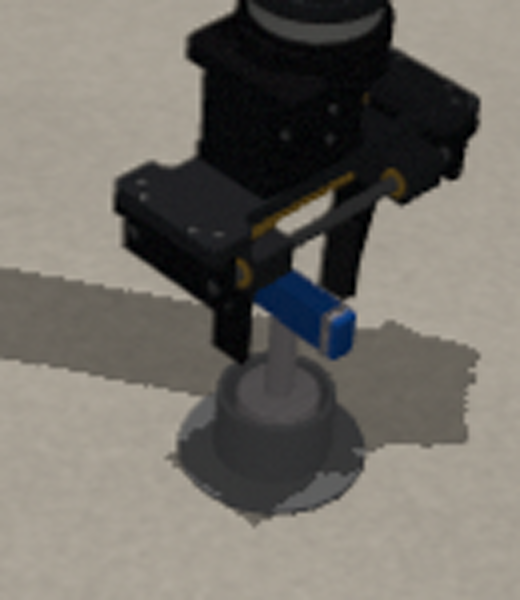

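The wrist view shows the bar centred about 3 mm left (-y) of the jaw centre, and the scene view shows the fingers straddling it. Small correction, then close.

```bash
python3 -m pendant '[0.08,-0.08,0,0,0,0,40,0,0,0,0,0,0,30,0,0,0,0,0,0,20,0,0,0,0,0,0,10,0,0,0,0,0,0,5,0,0,0,0,0,0,5]' 20
python3 - <<'E'
from h import *
st()
c=cam("scene"); crop(c,290,50,130,150,4,"s5.png")
c=cam("top"); crop(c,100,260,130,100,6,"t5.png")
E
```

```text
time_s: 3.22
tool_pos: [0.4643, 0.2671, 0.0892]
tool_rot: [-90.0, -0.0, -5.4]
force: [-0.0, -0.0, 1.0]
grip_width: 0.0157
t 3.23 p [0.4643 0.2671 0.0892] r [-89.99  -0.    -5.42] F [-0.04 -0.03  1.03] M [-0.048 -0.018  0.038] w 0.0157 q [-40.3  10.7   8.3 108.8  -1.8  60.6  53.3]
```

View pics/s5.png

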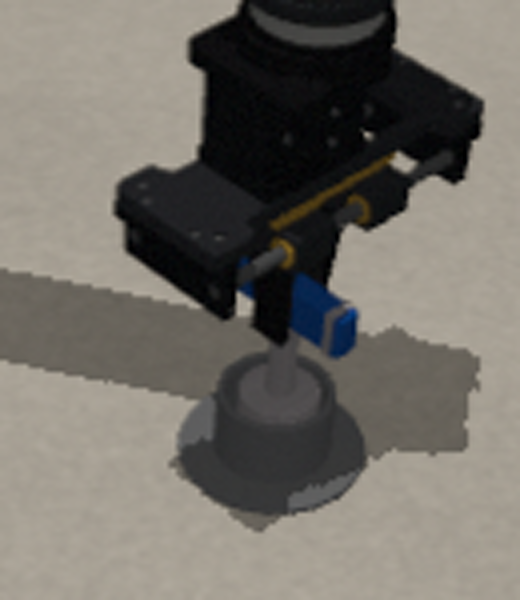

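View pics/t5.png

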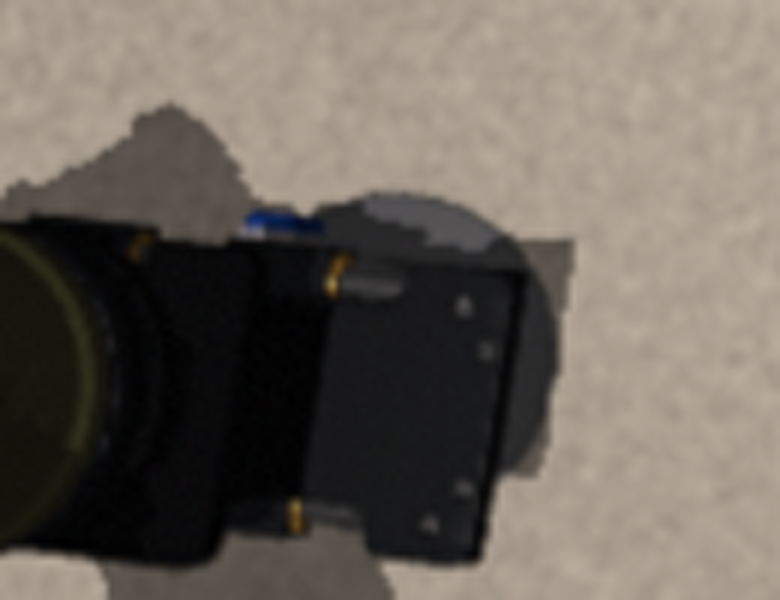

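Gripped: opening 15.7 mm, fingers around the centre of the bar, wrench still upright. Firm up the grip and lift.

```bash
python3 -m pendant '[0,0,0,0,0,0,5,0,0,0.3,0,0,0,5,0,0,0.7,0,0,0,5,0,0,0.8,0,0,0,5,0,0,0.8,0,0,0,5,0,0,0.5,0,0,0,5]' 60
python3 -m pendant '[0.1,-0.6,0,0,0,-0.6,5,0.2,-0.95,0,0,0,-0.65,5,0.2,-0.95,0,0,0,-0.65,5,0.2,-0.95,0,0,0,-0.65,5,0.2,-0.95,0,0,0,-0.65,5,0.2,-0.95,0,0,0,-0.6,5,0.2,-0.95,0,0,0,-0.6,5,0.2,-0.8,0,0,0,-0.6,5,0.05,-0.2,0,0,0,0,5,0,0,0,0,0,0,5]'
python3 - <<'E'
from h import *
st()
c=cam("wrist"); cv2.imwrite("pics/w6.png",c["image"][:,:,::-1])
c=cam("scene"); crop(c,230,90,190,200,3,"s6.png")
c=cam("top"); crop(c,225,185,170,150,4,"t6.png")
E
```

```text
time_s: 4.08
tool_pos: [0.4645, 0.2673, 0.2151]
tool_rot: [-89.9, -0.1, -5.4]
force: [0.7, 0.6, -3.1]
grip_width: 0.0157
time_s: 5.32
tool_pos: [0.5263, -0.0247, 0.213]
tool_rot: [-90.0, 0.0, -55.4]
force: [-0.1, 0.4, -3.1]
grip_width: 0.0154
t 5.33 p [ 0.5263 -0.0247  0.213 ] r [-9.000e+01  4.000e-02 -5.544e+01] F [-0.14  0.37 -3.07] M [-0.003  0.01   0.016] w 0.0154 q [-24.2   3.4  25.1 102.2  -1.5  74.8  35.9]
```

View pics/w6.png

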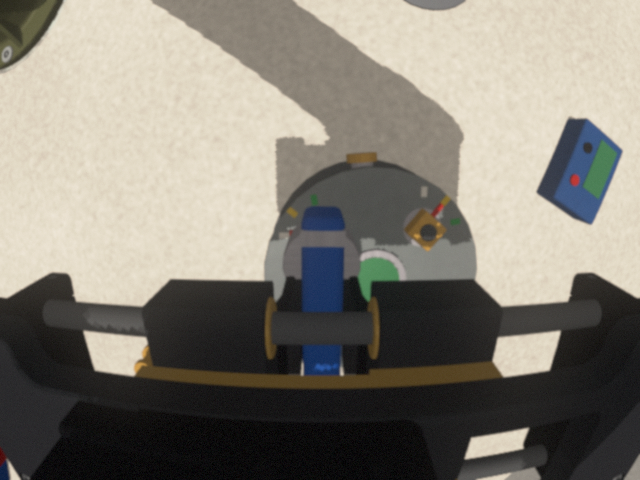

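View pics/s6.png

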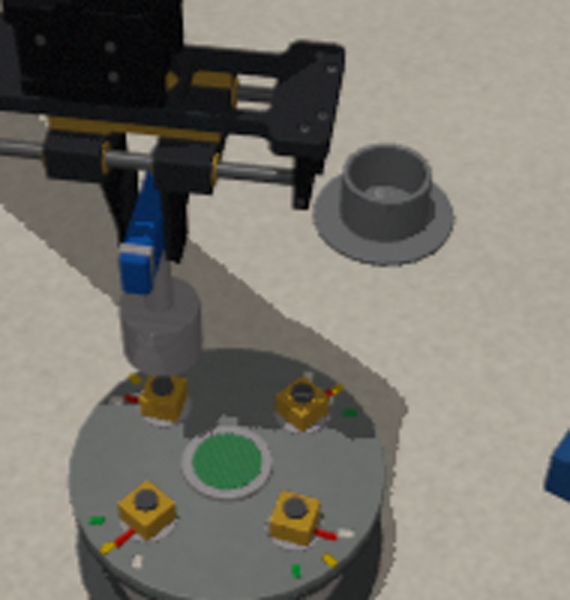

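View pics/t6.png

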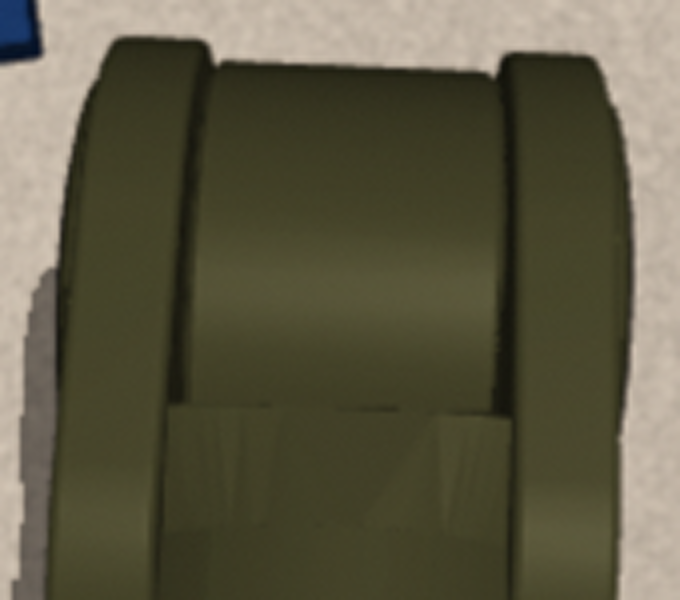

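The scene view shows the wrench hanging upright over the loose near-robot nut (crop (163,384)), and the empty cup. The top view is blocked by the arm. I'll overlay the predicted socket and nut in the scene view to get the offset in a single camera.

```bash
cat >> h.py <<'E'
def overlay(c,items,u0,v0,w,h,s,name,fish=False):
    im=cv2.resize(c["image"][v0:v0+h,u0:u0+w,::-1],None,fx=s,fy=s,interpolation=cv2.INTER_CUBIC)
    for (x,y,z,r,col) in items:
        P=np.array([(w2p(c,[x+r*np.cos(a),y+r*np.sin(a),z],fish)+.5-[u0,v0])*s for a in np.linspace(0,2*np.pi,61)])
        cv2.polylines(im,[np.round(P*8).astype(np.int32)],True,col,1,cv2.LINE_AA,3)
    cv2.imwrite("pics/"+name,im)
E
python3 - <<'E'
from h import *
o=env.get_obs(); x,y,z=o["tool_pos"]; c=cam("scene")
m=z-.084
overlay(c,[(x,y,m,.0235,(0,0,255)),(x,y,m+.04,.0235,(0,0,255)),(.527,-.028,.102,.007,(255,255,0)),(.527,-.028,.08,.017,(255,255,0)),(.4643,.2671,.045,.029,(0,255,0))],260,170,130,100,6,"s7.png")
c=cam("wrist");overlay(c,[(x,y,m,.0235,(0,0,255)),(x,y,m+.04,.0235,(0,0,255)),(x+.045*np.cos(np.radians(124.6)),y+.045*np.sin(np.radians(124.6)),z+.032,.002,(0,255,255)),(.527,-.028,.08,.017,(255,255,0)),(.592,.0255,.102,.007,(255,255,0)),(.586,-.033,.08,.095,(0,255,0))],250,140,240,180,3,"w7.png",True)
E
```

```text
(no output)
```

View pics/s7.png

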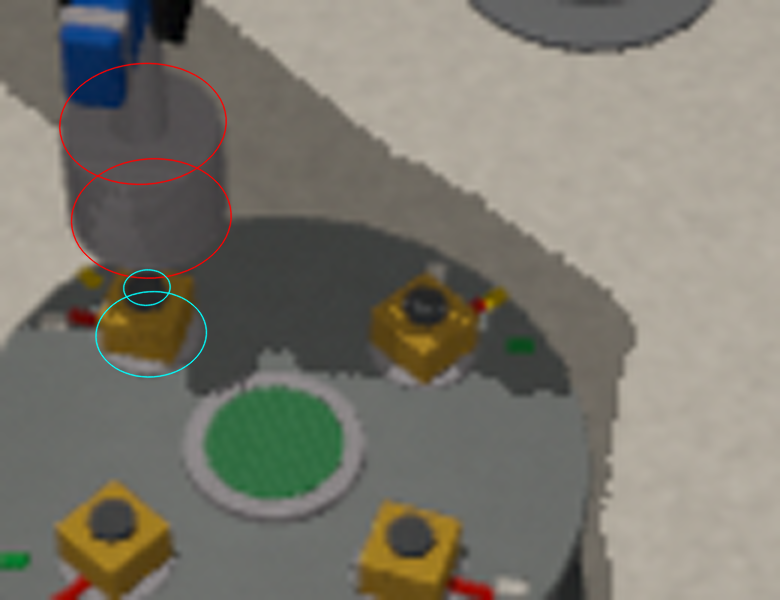

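View pics/w7.png

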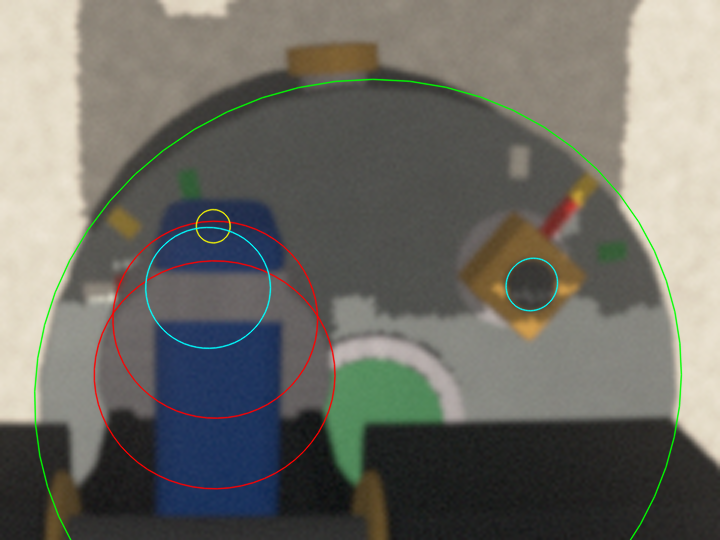

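Run:
```python
from h import *
T=cam("top");S=cam("scene")
C=np.array([.5854,-.0326]);
def go(c,o,sc,ctr,d,zc=.102):
    for k,(s,pts) in d.items():
        w=p2w(c,o[0]+s[0]/sc,o[1]+s[1]/sc,zc)[:2]
        print(k,[ (n,round(np.degrees(np.arctan2(*(p2w(c,o[0]+u/sc,o[1]+v/sc,.081)[:2]-w)[::-1])),1)) for n,(u,v) in pts.items()])
go(T,(255,195),6,C,{"E":((402,165),dict(w=(348,97),y=(412,85),g=(470,113),p=(372,115))),
"B":((180,340),dict(w=(100,400),y=(87,335),g=(118,276),p=(120,340))),
"F":((355,562),dict(w=(410,650),y=(345,660),g=(284,632),p=(385,617))),
"D":((578,385),dict(w=(655,340),y=(671,404),g=(640,463),p=(638,394)))})
go(S,(245,200),6,C,{"F":((235,112),dict(w=(142,139),y=(180,97),g=(240,77),p=(174,137))),
"B":((516,126),dict(w=(527,90),y=(586,117),g=(610,165),p=(570,125))),
"E":((500,355),dict(w=(601,407),y=(570,460),g=(502,482),p=(562,410))),
"D":((202,340),dict(w=(184,464),y=(125,436),g=(104,381),p=(160,415)))})
```

```text
E [('w', np.float64(33.5)), ('y', np.float64(-6.0)), ('g', np.float64(-45.4)), ('p', np.float64(24.9))]
B [('w', np.float64(122.9)), ('y', np.float64(83.0)), ('g', np.float64(43.5)), ('p', np.float64(83.3))]
F [('w', np.float64(-145.6)), ('y', np.float64(175.3)), ('g', np.float64(134.4)), ('p', np.float64(-148.4))]
D [('w', np.float64(-56.6)), ('y', np.float64(-95.5)), ('g', np.float64(-135.4)), ('p', np.float64(-90.1))]
F [('w', np.float64(-149.4)), ('y', np.float64(172.5)), ('g', np.float64(135.2)), ('p', np.float64(-157.2))]
B [('w', np.float64(125.3)), ('y', np.float64(86.3)), ('g', np.float64(47.1)), ('p', np.float64(88.8))]
E [('w', np.float64(36.4)), ('y', np.float64(-4.1)), ('g', np.float64(-45.6)), ('p', np.float64(29.1))]
D [('w', np.float64(-57.0)), ('y', np.float64(-97.0)), ('g', np.float64(-137.5)), ('p', np.float64(-95.2))]
```

The ticks give white at about +35°, yellow at -5° and green at -45° (mod 90). The loose pair's pointers are near 27-28°, so the wrench should be at about -62.5°. Align and descend, checking forces.

```bash
python3 -m pendant '[0.04,-0.11,-0.3,0,0,-0.7,5,0,0,-0.3,0,0,0,5,0,0,-0.1,0,0,0,5,0,0,0,0,0,0,5]'
python3 -m pendant '[0,0,-0.15,0,0,0,5,0,0,-0.1,0,0,0,5,0,0,0,0,0,0,5]'
python3 - <<'E'
from h import *
o=st(); x,y,z=o["tool_pos"]; c=cam("scene"); crop(c,260,170,130,100,6,"s8.png")
E
```

```text
time_s: 6.18
tool_pos: [0.5276, -0.029, 0.1848]
tool_rot: [-90.0, 0.0, -62.3]
force: [-0.5, -0.1, -3.4]
grip_width: 0.0154
time_s: 6.55
tool_pos: [0.5276, -0.0292, 0.1747]
tool_rot: [-90.0, 0.0, -62.4]
force: [-0.4, -0.5, -4.2]
grip_width: 0.0155
t 6.55 p [ 0.5276 -0.0292  0.1747] r [-9.004e+01  1.000e-02 -6.241e+01] F [-0.41 -0.46 -4.23] M [0.003 0.032 0.059] w 0.0155 q [-23.8   5.2  25.7 104.9  -2.4  70.4  30.1]
```

View pics/s8.png

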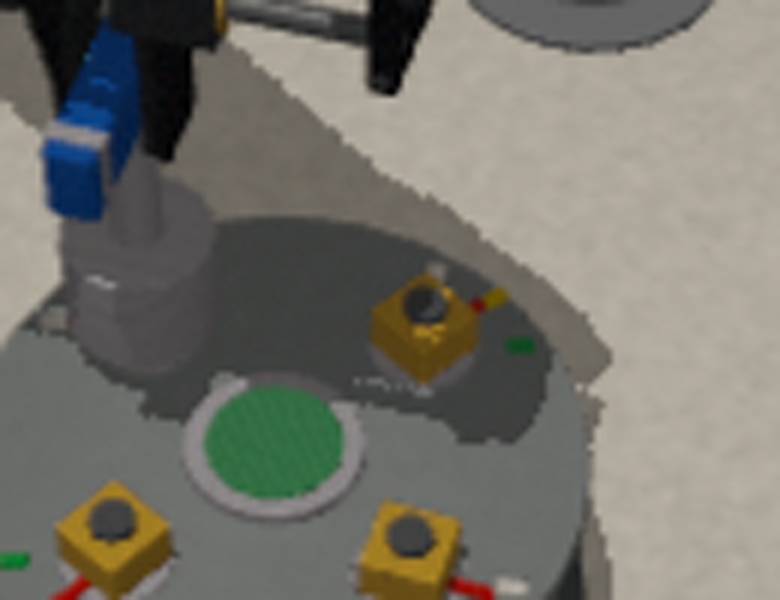

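The socket is over the nut with no resistance, mouth about 10 mm above the lid. Going down another 6 mm.

```bash
python3 -m pendant '[0,0,-0.1,0,0,0,5,0,0,-0.06,0,0,0,5,0,0,0,0,0,0,5]'
python3 -c "
from h import *
st()"
python3 -m pendant '[0,0,0,0,0,-0.5,5,0,0,0,0,0,-0.5,5,0,0,0,0,0,-0.5,5,0,0,0,0,0,0,5]'
python3 -c "
from h import *
st()"
```

```text
time_s: 6.98
tool_pos: [0.5277, -0.0292, 0.1684]
tool_rot: [-90.0, 0.0, -62.4]
force: [-0.9, -0.4, -3.7]
grip_width: 0.0155
t 6.97 p [ 0.5277 -0.0292  0.1684] r [-9.003e+01  1.000e-02 -6.242e+01] F [-0.92 -0.42 -3.66] M [ 0.071  0.071 -0.   ] w 0.0155 q [-23.8   5.5  25.7 105.4  -2.6  69.7  30.2]
time_s: 7.48
tool_pos: [0.5276, -0.0287, 0.1686]
tool_rot: [-90.0, 0.0, -77.3]
force: [-1.1, 1.3, -3.9]
grip_width: 0.0156
t 7.47 p [ 0.5276 -0.0287  0.1686] r [-9.003e+01  4.000e-02 -7.733e+01] F [-1.11  1.35 -3.9 ] M [0.353 0.394 0.189] w 0.0156 q [-24.5   5.5  26.4 105.4  -2.7  69.7  15.4]
```

Engaged and turning (about 0.19 N m friction). Continuing to the yellow tick, allowing about 5.7° of play lead.

```bash
python3 -m pendant '[0,0,0,0,0,-0.6,5,0,0,0,0,0,-0.6,5,0,0,0,0,0,-0.6,5,0,0,0,0,0,-0.5,5,0,0,0,0,0,0,5]'
python3 - <<'E'
from h import *
o=st(); c=cam("scene"); crop(c,260,170,130,100,6,"s9.png")
c=cam("wrist"); cv2.imwrite("pics/w9.png",c["image"][:,:,::-1])
E
```

```text
time_s: 8.1
tool_pos: [0.5274, -0.0289, 0.1685]
tool_rot: [-90.1, 0.0, -100.3]
force: [-0.7, 1.6, -3.8]
grip_width: 0.0156
t 8.1 p [ 0.5274 -0.0289  0.1685] r [-9.0060e+01  1.0000e-02 -1.0027e+02] F [-0.69  1.57 -3.8 ] M [0.361 0.521 0.08 ] w 0.0156 q [-25.7   5.6  27.6 105.4  -2.8  69.7  -7.4]
```

View pics/s9.png

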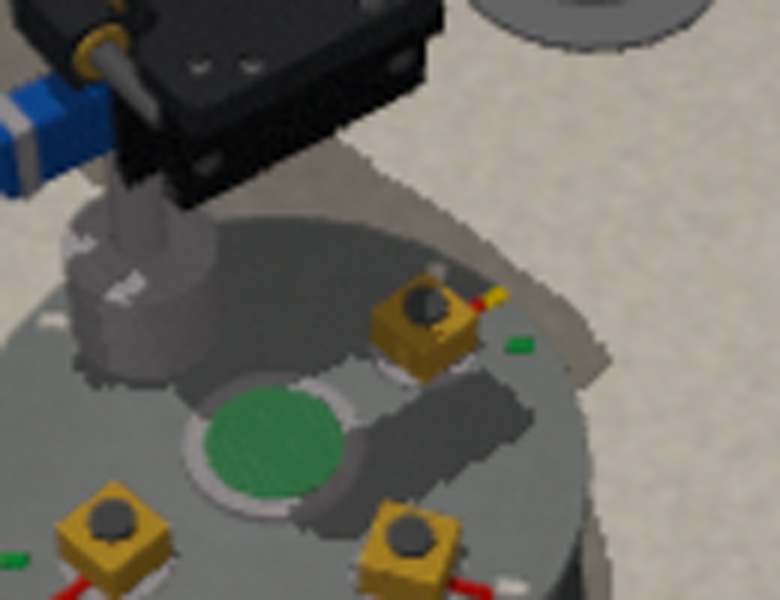

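View pics/w9.png

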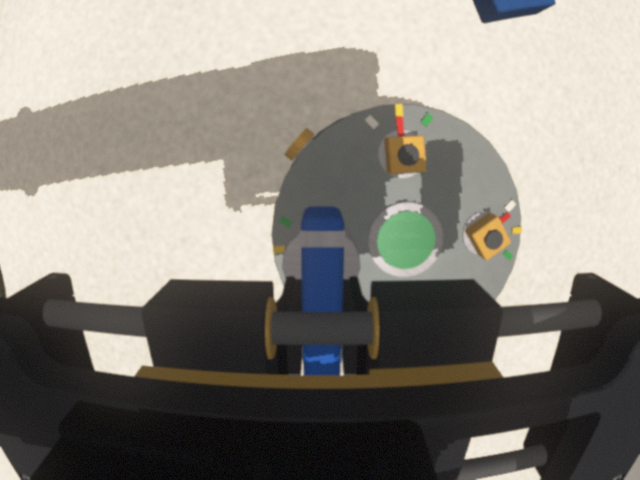

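The nut turned to about yellow. Next I unload slightly, lift, and go to the opposite nut.

```bash
python3 -m pendant '[0,0,0,0,0,0.35,5,0,0,0.35,0,0,0,5,0,0,0.5,0,0,0,5,0.5,-0.05,0,0,0,0.7,5,0.8,-0.08,0,0,0,0.9,5,0.8,-0.08,0,0,0,0.9,5,0.7,-0.06,0,0,0,0.8,5,0.17,-0.01,0,0,0,0,5,0,0,0,0,0,0,5]'
python3 - <<'E'
from h import *
o=st();x,y,z=o["tool_pos"];m=z-.084; c=cam("scene")
overlay(c,[(x,y,m,.0235,(0,0,255)),(.6465,-.04,.08,.017,(255,255,0))],245,190,130,100,6,"s10.png")
c=cam("wrist"); cv2.imwrite("pics/w10.png",c["image"][:,:,::-1])
E
```

```text
time_s: 9.32
tool_pos: [0.6467, -0.0409, 0.203]
tool_rot: [-90.0, -0.0, -64.1]
force: [0.2, -0.0, -3.7]
grip_width: 0.0151
t 9.32 p [ 0.6467 -0.0409  0.203 ] r [-9.002e+01 -3.000e-02 -6.405e+01] F [ 0.23 -0.05 -3.68] M [-0.077  0.003  0.012] w 0.0151 q [-19.1  19.6  26.   85.9  -8.7  76.5  33.6]
```

View pics/s10.png

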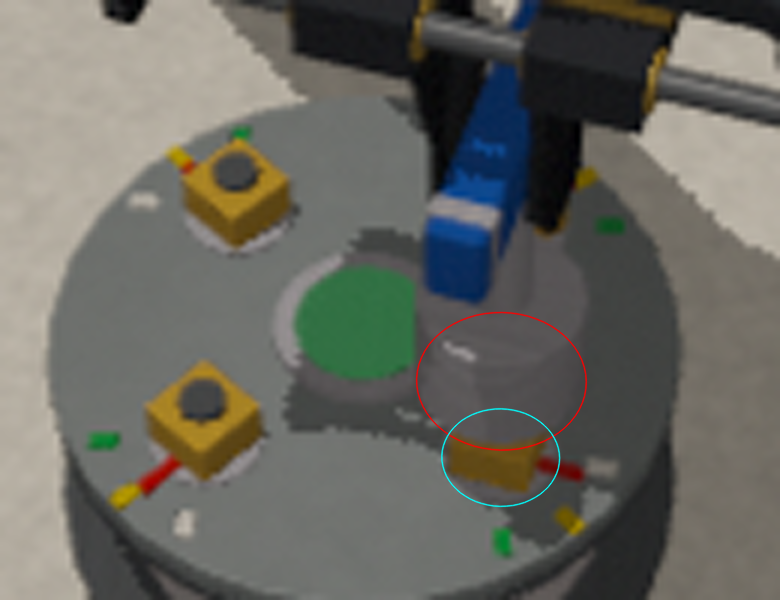

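View pics/w10.png

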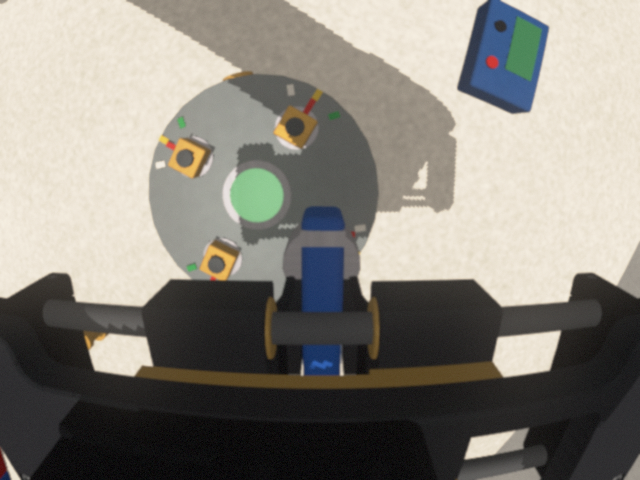

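Nut F's pointer now sits on its yellow tick, at (187,163) in the scene crop. The socket is aligned over nut E, so I descend.

```bash
python3 -m pendant '[0,0,-0.3,0,0,0,5,0,0,-0.2,0,0,0,5,0,0,-0.1,0,0,0,5,0,0,0,0,0,0,5]'
python3 -m pendant '[0,0,-0.15,0,0,0,5,0,0,-0.1,0,0,0,5,0,0,0,0,0,0,5]'
python3 -c "
from h import *
st()"
```

```text
time_s: 9.93
tool_pos: [0.6463, -0.0404, 0.1781]
tool_rot: [-90.1, 0.0, -63.9]
force: [-0.7, 0.1, -3.5]
grip_width: 0.0154
time_s: 10.3
tool_pos: [0.6464, -0.0404, 0.1682]
tool_rot: [-90.0, 0.0, -63.9]
force: [-1.0, -0.6, -4.0]
grip_width: 0.0154
t 10.3 p [ 0.6464 -0.0404  0.1682] r [-9.004e+01  2.000e-02 -6.392e+01] F [-0.98 -0.56 -4.03] M [-0.057 -0.     0.022] w 0.0154 q [-18.9  20.8  25.7  88.5  -9.3  72.9  34.1]
```

```bash
python3 -m pendant '[0,0,0,0,0,-0.6,5,0,0,0,0,0,-0.6,5,0,0,0,0,0,-0.6,5,0,0,0,0,0,-0.6,5,0,0,0,0,0,-0.6,5,0,0,0,0,0,-0.6,5,0,0,0,0,0,0,5,0,0,0,0,0,0,5]'
python3 - <<'E'
from h import *
o=st(); c=cam("scene"); crop(c,245,190,130,100,6,"s11.png")
c=cam("wrist"); crop(c,140,70,240,180,3,"w11.png")
E
```

```text
time_s: 11.3
tool_pos: [0.6467, -0.0402, 0.1688]
tool_rot: [-90.0, 0.0, -99.8]
force: [0.1, 0.5, -2.3]
grip_width: 0.015
t 11.3 p [ 0.6467 -0.0402  0.1688] r [-9.000e+01  1.000e-02 -9.981e+01] F [ 0.15  0.54 -2.28] M [0.009 0.215 0.058] w 0.015 q [-23.3  21.6  31.5  88.6 -11.6  73.1  -0. ]
```

View pics/s11.png

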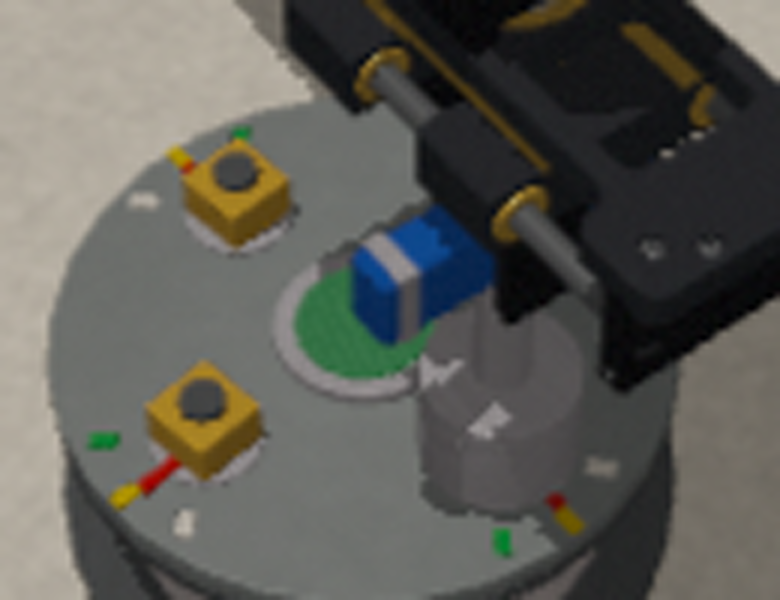

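The pointer of nut E is visible on its yellow tick at (557,502), so all four are at yellow. Now I take E home, creeping near the stop and watching the moment.

```bash
python3 -m pendant '[0,0,0,0,0,-0.6,5,0,0,0,0,0,-0.6,5,0,0,0,0,0,-0.6,5,0,0,0,0,0,-0.6,5,0,0,0,0,0,-0.6,5,0,0,0,0,0,-0.3,5,0,0,0,0,0,-0.1,5]'
python3 -c "
from h import *
st()"
python3 -m pendant '[0,0,0,0,0,-0.15,5,0,0,0,0,0,-0.15,5]'
python3 -c "
from h import *
st()"
python3 -m pendant '[0,0,0,0,0,-0.1,5,0,0,0,0,0,-0.1,5]'
python3 -c "
from h import *
st()"
```

```text
time_s: 12.28
tool_pos: [0.6465, -0.0403, 0.1688]
tool_rot: [-90.0, -0.0, -133.9]
force: [-0.9, 1.1, -3.1]
grip_width: 0.0154
t 12.28 p [ 0.6465 -0.0403  0.1688] r [-9.0030e+01 -2.0000e-02 -1.3388e+02] F [-0.87  1.14 -3.13] M [0.093 0.43  0.226] w 0.0154 q [-27.6  22.6  37.3  88.8 -14.   73.4 -32.3]
time_s: 12.52
tool_pos: [0.6465, -0.0403, 0.1687]
tool_rot: [-90.0, -0.0, -137.0]
force: [-1.8, 0.1, -2.1]
grip_width: 0.0153
t 12.53 p [ 0.6465 -0.0403  0.1687] r [-9.0030e+01 -1.0000e-02 -1.3698e+02] F [-1.79  0.13 -2.08] M [0.177 0.596 0.231] w 0.0153 q [-27.9  22.7  37.8  88.8 -14.3  73.5 -35.2]
time_s: 12.78
tool_pos: [0.6466, -0.0403, 0.1687]
tool_rot: [-90.0, -0.0, -139.0]
force: [-2.1, 0.9, -1.9]
grip_width: 0.0155
t 12.78 p [ 0.6466 -0.0403  0.1687] r [-9.0020e+01 -1.0000e-02 -1.3897e+02] F [-2.09  0.86 -1.89] M [0.212 0.749 0.243] w 0.0155 q [-28.2  22.8  38.2  88.8 -14.4  73.5 -37.1]
```

```bash
for i in 1; do python3 -m pendant '[0,0,0,0,0,-0.1,5,0,0,0,0,0,-0.05,5]' >/dev/null; python3 -c "
from h import *
st()"; done
python3 -m pendant '[0,0,0,0,0,-0.05,5,0,0,0,0,0,0,5]'; python3 -c "
from h import *
st()"
```

```text
t 13.03 p [ 0.6466 -0.0404  0.1687] r [-9.0010e+01 -1.0000e-02 -1.4046e+02] F [-3.42  0.53 -1.49] M [0.203 0.794 0.247] w 0.0153 q [-28.4  22.8  38.4  88.8 -14.6  73.5 -38.4]
time_s: 13.28
tool_pos: [0.6466, -0.0404, 0.1687]
tool_rot: [-90.0, -0.0, -140.9]
force: [-2.6, 0.8, -1.2]
grip_width: 0.0155
t 13.28 p [ 0.6466 -0.0404  0.1687] r [-9.0010e+01 -1.0000e-02 -1.4092e+02] F [-2.62  0.82 -1.24] M [0.279 0.911 0.242] w 0.0155 q [-28.5  22.8  38.5  88.8 -14.6  73.5 -38.9]
```

```bash
python3 -m pendant '[0,0,0,0,0,-0.1,5,0,0,0,0,0,0,5]'>/dev/null; python3 -c "
from h import *
st()"
python3 -m pendant '[0,0,0,0,0,-0.05,5,0,0,0,0,0,0,5]'>/dev/null; python3 -c "
from h import *
o=st()
c=cam('scene'); crop(c,245,190,130,100,6,'s12.png')"
```

```text
t 13.53 p [ 0.6466 -0.0404  0.1687] r [ -90.01   -0.   -141.94] F [-2.99  1.41 -0.97] M [0.344 0.943 0.226] w 0.0152 q [-28.6  22.9  38.7  88.8 -14.7  73.5 -39.8]
t 13.78 p [ 0.6467 -0.0404  0.1688] r [ -90.      0.   -142.43] F [-2.29  1.74 -1.23] M [0.328 0.97  0.203] w 0.0156 q [-28.6  22.9  38.8  88.8 -14.7  73.5 -40.3]
```

View pics/s12.png

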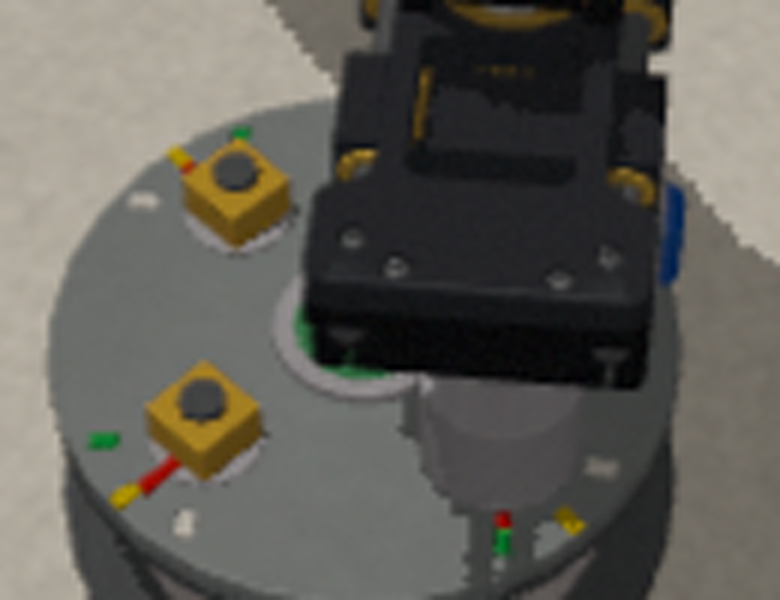

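The red pointer is now almost at the green tick (503,520), and the moment is still friction level. More half-degree steps.

```bash
python3 -m pendant '[0,0,0,0,0,-0.05,5,0,0,0,0,0,-0.05,5]'>/dev/null; python3 -c "
from h import *
st()"
python3 -m pendant '[0,0,0,0,0,-0.05,5,0,0,0,0,0,0,5]'>/dev/null; python3 -c "
from h import *
o=st()"
```

```text
t 14.07 p [ 0.6466 -0.0404  0.1687] r [-9.0000e+01 -1.0000e-02 -1.4345e+02] F [-2.24  1.92 -0.55] M [0.437 0.991 0.25 ] w 0.015 q [-28.8  22.9  39.   88.8 -14.8  73.5 -41.3]
t 14.32 p [ 0.6467 -0.0404  0.1687] r [-9.0000e+01 -1.0000e-02 -1.4392e+02] F [-3.26  2.17 -0.65] M [0.389 0.982 0.329] w 0.0153 q [-28.8  23.   39.1  88.8 -14.8  73.5 -41.7]
```

```bash
python3 -m pendant '[0,0,0,0,0,-0.05,5,0,0,0,0,0,0,5]'>/dev/null; python3 -c "
from h import *
o=st()"
```

```text
t 14.57 p [ 0.6467 -0.0404  0.1687] r [ -90.     -0.   -144.41] F [-2.89  1.88 -1.59] M [0.377 0.975 0.388] w 0.0153 q [-28.9  23.   39.1  88.8 -14.9  73.5 -42.2]
```

```bash
python3 -m pendant '[0,0,0,0,0,-0.03,5,0,0,0,0,0,0,5]'>/dev/null; python3 -c "
from h import *
o=st()"
```

```text
t 14.82 p [ 0.6467 -0.0404  0.1687] r [-9.0000e+01 -1.0000e-02 -1.4471e+02] F [-3.1   1.9  -0.63] M [0.406 1.005 0.371] w 0.0156 q [-28.9  23.   39.2  88.8 -14.9  73.5 -42.4]
```

```bash
python3 -m pendant '[0,0,0,0,0,-0.03,5,0,0,0,0,0,0,5]'>/dev/null; python3 -c "
from h import *
o=st()"
```

```text
t 15.07 p [ 0.6467 -0.0404  0.1687] r [-9.0000e+01 -1.0000e-02 -1.4501e+02] F [-3.18  2.03 -0.26] M [0.397 1.038 0.516] w 0.0154 q [-29.   23.   39.3  88.8 -14.9  73.5 -42.7]
```

About 0.45 N m, so firm. Back off into the play, lift, and go to the opposite nut F.

```bash
python3 -m pendant '[0,0,0,0,0,0.4,5,0,0,0,0,0,0.4,5,0,0,0.35,0,0,0,5,0,0,0.5,0,0,0,5,-0.5,0.05,0,0,0,0.8,5,-0.8,0.08,0,0,0,1,5,-0.8,0.08,0,0,0,1,5,-0.7,0.06,0,0,0,0.9,5,-0.17,0.01,0,0,0,0.5,5,0,0,0,0,0,0,5]'
python3 - <<'E'
from h import *
o=st();x,y,z=o["tool_pos"];m=z-.084; c=cam("scene")
overlay(c,[(x,y,m,.0235,(0,0,255))],245,190,130,100,6,"s13.png")
c=cam("wrist"); crop(c,220,70,320,240,2,"w13.png")
E
```

```text
time_s: 16.32
tool_pos: [0.5286, -0.03, 0.2046]
tool_rot: [-89.8, 0.1, -95.2]
force: [-0.9, 0.4, -3.0]
grip_width: 0.0153
t 16.32 p [ 0.5286 -0.03    0.2046] r [-8.980e+01  7.000e-02 -9.519e+01] F [-0.92  0.41 -3.03] M [-0.116  0.017 -0.001] w 0.0153 q [-31.4   3.9  33.4 102.9  -2.3  73.6  -2.5]
```

View pics/s13.png

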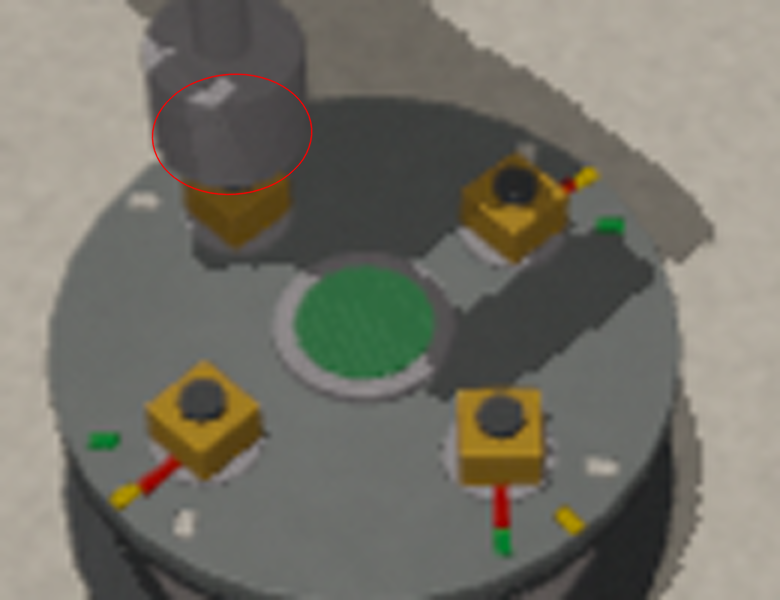

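View pics/w13.png

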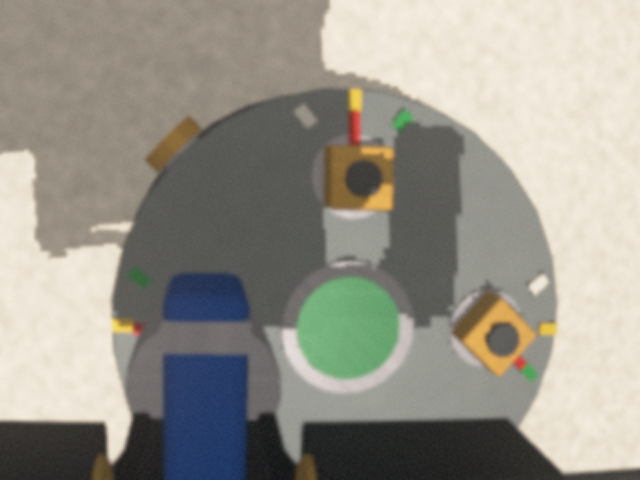

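Nut E's pointer is on green at (503,520) in the scene and (525,368) in the wrist view. The socket is over F, so I descend and turn home.

```bash
python3 -m pendant '[0,0,-0.3,0,0,0,5,0,0,-0.25,0,0,0,5,0,0,-0.1,0,0,0,5,0,0,0,0,0,0,5]'
python3 -m pendant '[0,0,-0.15,0,0,0,5,0,0,-0.1,0,0,0,5,0,0,0,0,0,0,5]'
python3 -c "
from h import *
st()"
```

```text
time_s: 16.92
tool_pos: [0.5276, -0.0292, 0.176]
tool_rot: [-90.1, -0.0, -95.0]
force: [-0.3, 0.9, -4.7]
grip_width: 0.0155
time_s: 17.3
tool_pos: [0.5277, -0.0292, 0.1663]
tool_rot: [-90.0, -0.0, -95.0]
force: [-0.5, -0.2, -3.6]
grip_width: 0.0152
t 17.3 p [ 0.5277 -0.0292  0.1663] r [-9.002e+01 -1.000e-02 -9.503e+01] F [-0.5  -0.17 -3.6 ] M [-0.112  0.061  0.019] w 0.0152 q [-31.    5.8  33.4 105.7  -3.4  69.4  -1.5]
```

```bash
python3 -m pendant '[0,0,0,0,0,-0.6,5,0,0,0,0,0,-0.6,5,0,0,0,0,0,-0.6,5,0,0,0,0,0,-0.6,5,0,0,0,0,0,-0.6,5,0,0,0,0,0,-0.6,5,0,0,0,0,0,-0.6,5,0,0,0,0,0,-0.2,5,0,0,0,0,0,-0.1,5,0,0,0,0,0,0,5]'
python3 -c "
from h import *
st()"
python3 -m pendant '[0,0,0,0,0,-0.05,5,0,0,0,0,0,-0.05,5]'>/dev/null
python3 -c "
from h import *
st()"
```

```text
time_s: 18.55
tool_pos: [0.5273, -0.0289, 0.1665]
tool_rot: [-90.1, -0.0, -140.0]
force: [-2.9, 0.8, -2.7]
grip_width: 0.0154
t 18.55 p [ 0.5273 -0.0289  0.1665] r [-9.0070e+01 -4.0000e-02 -1.3996e+02] F [-2.87  0.83 -2.71] M [0.401 1.086 0.264] w 0.0154 q [-33.5   5.9  36.1 105.8  -3.8  69.5 -46.2]
t 18.8 p [ 0.5274 -0.0289  0.1665] r [-9.0060e+01 -4.0000e-02 -1.4102e+02] F [-3.08  2.9  -2.67] M [0.563 1.249 0.277] w 0.0151 q [-33.6   5.9  36.2 105.8  -3.8  69.5 -47.2]
```

```bash
python3 -m pendant '[0,0,0,0,0,-0.05,5,0,0,0,0,0,-0.05,5]'>/dev/null
python3 -c "
from h import *
st()"
python3 -m pendant '[0,0,0,0,0,-0.05,5,0,0,0,0,0,0,5]'>/dev/null
python3 -c "
from h import *
st()"
```

```text
t 19.05 p [ 0.5275 -0.029   0.1665] r [-9.0040e+01 -3.0000e-02 -1.4204e+02] F [-4.92  2.78 -3.05] M [0.69  1.416 0.264] w 0.0156 q [-33.6   5.9  36.3 105.8  -3.8  69.5 -48.2]
t 19.3 p [ 0.5275 -0.029   0.1665] r [-9.0040e+01 -3.0000e-02 -1.4253e+02] F [-4.26  3.12 -3.59] M [0.666 1.421 0.241] w 0.0156 q [-33.7   5.9  36.3 105.8  -3.8  69.5 -48.7]
```

```bash
python3 -m pendant '[0,0,0,0,0,-0.05,5,0,0,0,0,0,-0.03,5]'>/dev/null
python3 -c "
from h import *
st()"
python3 -m pendant '[0,0,0,0,0,-0.05,5,0,0,0,0,0,0,5]'>/dev/null
python3 -c "
from h import *
st()"
```

```text
t 19.55 p [ 0.5275 -0.029   0.1665] r [-9.0050e+01 -3.0000e-02 -1.4334e+02] F [-3.7   2.45 -2.16] M [0.712 1.48  0.232] w 0.0157 q [-33.7   5.9  36.4 105.8  -3.8  69.5 -49.5]
t 19.8 p [ 0.5275 -0.029   0.1665] r [-9.0040e+01 -4.0000e-02 -1.4382e+02] F [-4.31  1.5  -2.95] M [0.664 1.437 0.331] w 0.0152 q [-33.7   6.   36.4 105.8  -3.8  69.5 -50. ]
```

```bash
python3 -m pendant '[0,0,0,0,0,-0.05,5,0,0,0,0,0,0,5]'>/dev/null
python3 -c "
from h import *
st()"
python3 -m pendant '[0,0,0,0,0,-0.03,5,0,0,0,0,0,0,5]'>/dev/null
python3 -c "
from h import *
st()"
```

```text
t 20.05 p [ 0.5275 -0.029   0.1665] r [-9.004e+01 -4.000e-02 -1.443e+02] F [-4.52  3.15 -2.58] M [0.664 1.421 0.461] w 0.0155 q [-33.8   6.   36.4 105.8  -3.8  69.5 -50.5]
t 20.3 p [ 0.5275 -0.029   0.1665] r [-9.0040e+01 -4.0000e-02 -1.4458e+02] F [-4.54  2.   -2.09] M [0.623 1.448 0.438] w 0.0155 q [-33.8   6.   36.4 105.8  -3.8  69.5 -50.8]
```

F is firm at about 0.45 N m. Now to the side nut B at (0.5927, 0.0246).

```bash
python3 -m pendant '[0,0,0,0,0,0.4,5,0,0,0,0,0,0.4,5,0,0,0.4,0,0,0,5,0,0,0.5,0,0,0,5,0.3,0.25,0,0,0,0.8,5,0.4,0.33,0,0,0,1,5,0.4,0.33,0,0,0,1,5,0.4,0.33,0,0,0,1,5,0.13,0.1,0,0,0,0.46,5,0,0,0,0,0,0,5]'
python3 - <<'E'
from h import *
o=st();x,y,z=o["tool_pos"];m=z-.084; c=cam("scene")
overlay(c,[(x,y,m,.0235,(0,0,255))],245,190,130,100,6,"s14.png")
c=cam("wrist"); crop(c,220,70,320,240,2,"w14.png")
E
```

```text
time_s: 21.55
tool_pos: [0.5949, 0.0239, 0.2041]
tool_rot: [-89.8, -0.1, -94.1]
force: [0.5, 0.1, -3.3]
grip_width: 0.0155
t 21.55 p [0.5949 0.0239 0.2041] r [-8.977e+01 -6.000e-02 -9.415e+01] F [ 0.53  0.06 -3.29] M [-0.085  0.112  0.01 ] w 0.0155 q [-31.6  13.   31.3  94.   -6.9  74.7  -3.4]
```

View pics/s14.png

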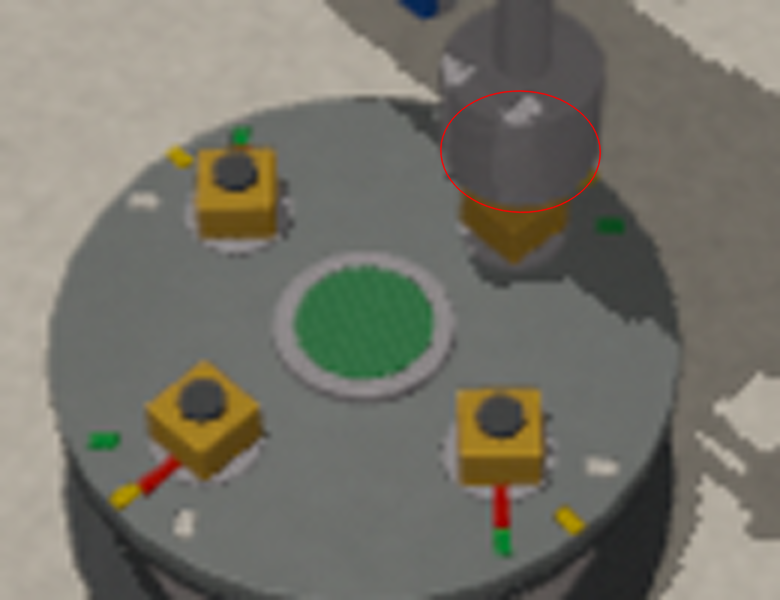

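View pics/w14.png

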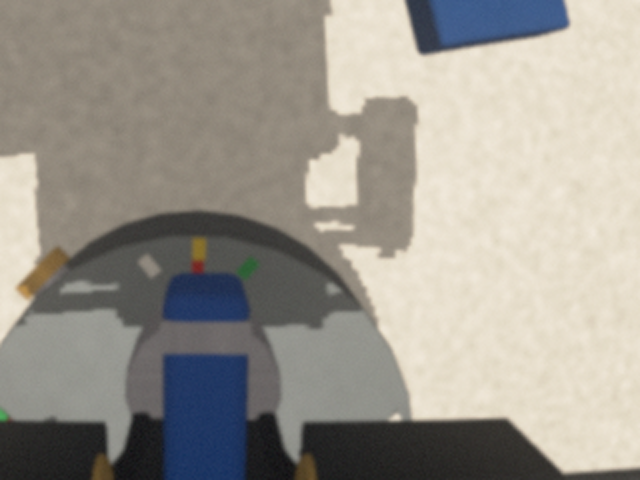

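E and F are both at green. The measured x is 2 mm over, probably still settling, so I check it while descending.

```bash
python3 -m pendant '[0,0,-0.3,0,0,0,5,0,0,-0.1,0,0,0,5]'
python3 -m pendant '[0,0,-0.15,0,0,0,5,0,0,-0.1,0,0,0,5,0,0,0,0,0,0,5]'
python3 -m pendant '[0,0,-0.15,0,0,0,5,0,0,-0.08,0,0,0,5,0,0,0,0,0,0,5]'
python3 -c "
from h import *
st()"
```

```text
time_s: 21.9
tool_pos: [0.5922, 0.024, 0.1855]
tool_rot: [-90.1, -0.0, -94.1]
force: [0.2, 0.5, -3.8]
grip_width: 0.0156
time_s: 22.28
tool_pos: [0.5928, 0.0243, 0.1763]
tool_rot: [-90.0, -0.0, -94.0]
force: [-0.3, 0.5, -3.0]
grip_width: 0.0152
time_s: 22.65
tool_pos: [0.5928, 0.0243, 0.1671]
tool_rot: [-90.0, -0.0, -94.0]
force: [0.2, -0.5, -3.6]
grip_width: 0.0153
t 22.65 p [0.5928 0.0243 0.1671] r [-9.004e+01 -1.000e-02 -9.402e+01] F [ 0.18 -0.54 -3.56] M [-0.104  0.101 -0.037] w 0.0153 q [-31.3  14.5  31.   96.8  -7.8  70.9  -2.6]
```

```bash
python3 -m pendant '[0,0,0,0,0,-0.6,5,0,0,0,0,0,-0.6,5,0,0,0,0,0,-0.6,5,0,0,0,0,0,-0.6,5,0,0,0,0,0,-0.6,5,0,0,0,0,0,-0.6,5,0,0,0,0,0,-0.6,5,0,0,0,0,0,-0.3,5,0,0,0,0,0,-0.1,5,0,0,0,0,0,0,5]'
python3 -c "
from h import *
st()"
python3 -m pendant '[0,0,0,0,0,-0.05,5,0,0,0,0,0,-0.05,5]'>/dev/null
python3 -c "
from h import *
st()"
```

```text
time_s: 23.9
tool_pos: [0.5926, 0.025, 0.1675]
tool_rot: [-90.1, -0.0, -139.9]
force: [-3.5, 0.3, -2.7]
grip_width: 0.0155
t 23.9 p [0.5926 0.025  0.1675] r [-9.0070e+01 -2.0000e-02 -1.3994e+02] F [-3.47  0.26 -2.74] M [0.377 0.742 0.253] w 0.0155 q [-36.4  15.2  37.1  96.9  -9.7  71.1 -47. ]
t 24.15 p [0.5927 0.0249 0.1675] r [-9.0060e+01 -1.0000e-02 -1.4101e+02] F [-2.26  2.41 -1.58] M [0.633 0.94  0.255] w 0.0156 q [-36.5  15.3  37.3  96.9  -9.7  71.1 -48. ]
```

```bash
python3 -m pendant '[0,0,0,0,0,-0.05,5,0,0,0,0,0,-0.05,5]'>/dev/null
python3 -c "
from h import *
st()"
python3 -m pendant '[0,0,0,0,0,-0.05,5,0,0,0,0,0,-0.05,5]'>/dev/null
python3 -c "
from h import *
st()"
```

```text
t 24.4 p [0.5928 0.0248 0.1675] r [-9.0050e+01 -1.0000e-02 -1.4203e+02] F [-3.7   3.21 -1.86] M [0.817 1.116 0.259] w 0.0152 q [-36.6  15.3  37.4  96.9  -9.8  71.1 -49. ]
t 24.65 p [0.5929 0.0247 0.1674] r [-9.0040e+01 -1.0000e-02 -1.4304e+02] F [-3.83  3.01 -1.82] M [0.948 1.197 0.258] w 0.0158 q [-36.7  15.3  37.6  96.9  -9.8  71.1 -50. ]
```

```bash
python3 -m pendant '[0,0,0,0,0,-0.05,5,0,0,0,0,0,0,5]'>/dev/null
python3 -c "
from h import *
st()"
python3 -m pendant '[0,0,0,0,0,-0.05,5,0,0,0,0,0,0,5]'>/dev/null
python3 -c "
from h import *
st()"
```

```text
t 24.9 p [0.5929 0.0247 0.1674] r [-9.0040e+01 -1.0000e-02 -1.4353e+02] F [-3.48  3.72 -2.16] M [0.954 1.229 0.285] w 0.015 q [-36.8  15.3  37.7  96.9  -9.8  71.1 -50.4]
t 25.15 p [0.5928 0.0247 0.1674] r [-9.0040e+01 -2.0000e-02 -1.4401e+02] F [-4.21  3.42 -1.68] M [0.957 1.24  0.328] w 0.0155 q [-36.8  15.3  37.7  96.9  -9.9  71.1 -50.9]
```

```bash
python3 -m pendant '[0,0,0,0,0,-0.05,5,0,0,0,0,0,0,5]'>/dev/null
python3 -c "
from h import *
st()"
python3 -m pendant '[0,0,0,0,0,-0.03,5,0,0,0,0,0,0,5]'>/dev/null
python3 -c "
from h import *
st()"
```

```text
t 25.4 p [0.5928 0.0247 0.1674] r [-9.0030e+01 -2.0000e-02 -1.4449e+02] F [-3.46  2.75 -1.91] M [0.942 1.282 0.458] w 0.0155 q [-36.9  15.3  37.8  96.9  -9.9  71.1 -51.4]
t 25.65 p [0.5929 0.0248 0.1674] r [-9.0030e+01 -2.0000e-02 -1.4478e+02] F [-3.45  3.39 -1.85] M [0.894 1.221 0.488] w 0.0153 q [-36.9  15.4  37.8  96.9  -9.9  71.1 -51.7]
```

B is firm at about 0.47 N m. On to the opposite nut D at (0.5815, -0.0942).

```bash
python3 -m pendant '[0,0,0,0,0,0.4,5,0,0,0,0,0,0.4,5,0,0,0.4,0,0,0,5,0,0,0.5,0,0,0,5,-0.05,-0.5,0,0,0,0.8,5,-0.08,-0.8,0,0,0,1,5,-0.08,-0.8,0,0,0,1,5,-0.06,-0.7,0,0,0,1,5,-0.01,-0.17,0,0,0,0.46,5,0,0,0,0,0,0,5]'
python3 - <<'E'
from h import *
o=st();x,y,z=o["tool_pos"];m=z-.084; c=cam("scene")
overlay(c,[(x,y,m,.0235,(0,0,255))],245,190,130,100,6,"s15.png")
E
```

```text
time_s: 26.9
tool_pos: [0.5827, -0.0967, 0.2054]
tool_rot: [-89.8, -0.1, -94.5]
force: [0.0, 0.2, -2.5]
grip_width: 0.0149
t 26.9 p [ 0.5827 -0.0967  0.2054] r [-8.981e+01 -6.000e-02 -9.449e+01] F [ 0.02  0.17 -2.5 ] M [-0.053  0.051 -0.002] w 0.0149 q [-23.9  12.8  35.8  94.7  -7.7  74.8   8.7]
```

View pics/s15.png

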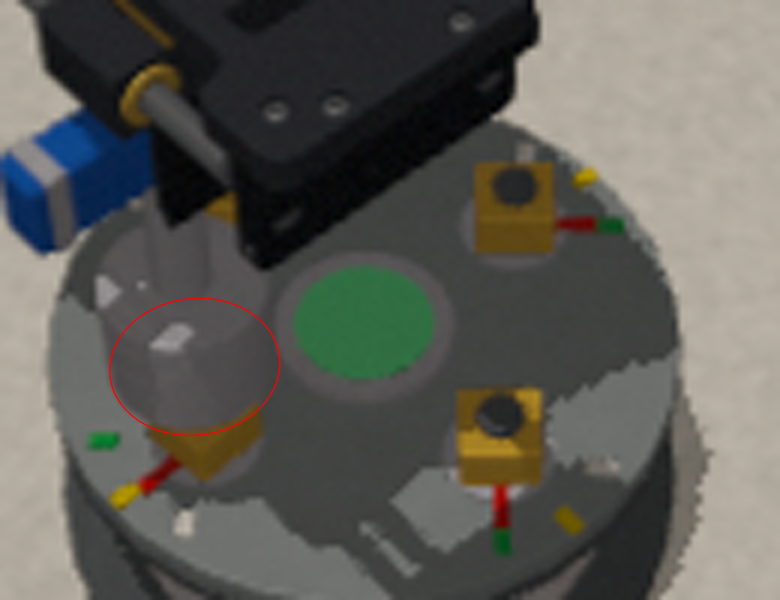

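B is on green at (600,225) and E on green. Descending on D.

```bash
python3 -m pendant '[0,0,-0.3,0,0,0,5,0,0,-0.1,0,0,0,5]'
python3 -m pendant '[0,0,-0.15,0,0,0,5,0,0,-0.1,0,0,0,5,0,0,0,0,0,0,5]'
python3 -m pendant '[0,0,-0.15,0,0,0,5,0,0,-0.1,0,0,0,5,0,0,0,0,0,0,5]'
python3 -c "
from h import *
st()"
```

```text
time_s: 27.2
tool_pos: [0.5813, -0.0936, 0.1862]
tool_rot: [-90.1, -0.0, -94.2]
force: [0.1, 0.5, -3.8]
grip_width: 0.0155
time_s: 27.58
tool_pos: [0.5817, -0.0944, 0.1771]
tool_rot: [-90.0, -0.0, -94.2]
force: [0.1, -0.0, -2.3]
grip_width: 0.0152
time_s: 27.95
tool_pos: [0.5817, -0.0944, 0.167]
tool_rot: [-90.0, -0.0, -94.2]
force: [-0.1, 0.6, -3.0]
grip_width: 0.0158
t 27.95 p [ 0.5817 -0.0944  0.167 ] r [-9.002e+01 -1.000e-02 -9.423e+01] F [-0.09  0.61 -3.  ] M [-0.111  0.124  0.021] w 0.0158 q [-23.6  14.5  35.4  97.5  -8.8  70.9   9.6]
```

```bash
python3 -m pendant '[0,0,0,0,0,-0.6,5,0,0,0,0,0,-0.6,5,0,0,0,0,0,-0.6,5,0,0,0,0,0,-0.6,5,0,0,0,0,0,-0.6,5,0,0,0,0,0,-0.6,5,0,0,0,0,0,-0.6,5,0,0,0,0,0,-0.3,5,0,0,0,0,0,-0.1,5,0,0,0,0,0,0,5]'
python3 -c "
from h import *
st()"
python3 -m pendant '[0,0,0,0,0,-0.05,5,0,0,0,0,0,-0.05,5]'>/dev/null
python3 -c "
from h import *
st()"
python3 -m pendant '[0,0,0,0,0,-0.05,5,0,0,0,0,0,-0.05,5]'>/dev/null
python3 -c "
from h import *
st()"
```

```text
time_s: 29.2
tool_pos: [0.5812, -0.0942, 0.1672]
tool_rot: [-90.1, -0.1, -140.2]
force: [-3.7, 0.4, -3.6]
grip_width: 0.0152
t 29.2 p [ 0.5812 -0.0942  0.1672] r [-9.0070e+01 -6.0000e-02 -1.4017e+02] F [-3.65  0.44 -3.64] M [0.153 0.902 0.243] w 0.0152 q [-28.8  15.4  41.8  97.6 -10.8  71.2 -34.6]
t 29.45 p [ 0.5813 -0.0943  0.1672] r [-9.0060e+01 -5.0000e-02 -1.4123e+02] F [-2.39  0.73 -2.99] M [0.224 1.093 0.274] w 0.0156 q [-28.9  15.4  42.   97.6 -10.9  71.2 -35.6]
t 29.7 p [ 0.5814 -0.0943  0.1673] r [-9.0050e+01 -4.0000e-02 -1.4224e+02] F [-3.43  1.63 -4.61] M [0.314 1.313 0.247] w 0.0156 q [-29.1  15.5  42.2  97.6 -10.9  71.2 -36.6]
```

```bash
python3 -m pendant '[0,0,0,0,0,-0.05,5,0,0,0,0,0,-0.03,5]'>/dev/null
python3 -c "
from h import *
st()"
python3 -m pendant '[0,0,0,0,0,-0.05,5,0,0,0,0,0,0,5]'>/dev/null
python3 -c "
from h import *
st()"
```

```text
t 29.95 p [ 0.5815 -0.0943  0.1672] r [-9.0040e+01 -4.0000e-02 -1.4304e+02] F [-4.96  1.85 -4.14] M [0.334 1.425 0.199] w 0.0157 q [-29.1  15.5  42.3  97.6 -10.9  71.1 -37.4]
t 30.2 p [ 0.5816 -0.0943  0.1673] r [-9.0030e+01 -4.0000e-02 -1.4352e+02] F [-3.79  0.58 -4.55] M [0.366 1.54  0.242] w 0.0153 q [-29.2  15.5  42.4  97.6 -11.   71.1 -37.8]
```

```bash
python3 -m pendant '[0,0,0,0,0,-0.05,5,0,0,0,0,0,0,5]'>/dev/null
python3 -c "
from h import *
st()"
python3 -m pendant '[0,0,0,0,0,-0.05,5,0,0,0,0,0,0,5]'>/dev/null
python3 -c "
from h import *
st()"
```

```text
t 30.45 p [ 0.5815 -0.0943  0.1672] r [-9.0030e+01 -4.0000e-02 -1.4401e+02] F [-4.77  2.56 -5.51] M [0.381 1.556 0.347] w 0.0154 q [-29.3  15.5  42.4  97.6 -11.   71.1 -38.3]
t 30.7 p [ 0.5816 -0.0943  0.1673] r [-9.0030e+01 -4.0000e-02 -1.4449e+02] F [-5.26  1.5  -5.1 ] M [0.365 1.513 0.414] w 0.0155 q [-29.3  15.5  42.5  97.6 -11.   71.2 -38.8]
```

```bash
python3 -m pendant '[0,0,0,0,0,-0.03,5,0,0,0,0,0,0,5]'>/dev/null
python3 -c "
from h import *
st()"
```

```text
t 30.95 p [ 0.5816 -0.0943  0.1673] r [-9.0030e+01 -4.0000e-02 -1.4478e+02] F [-5.51  1.78 -5.11] M [0.401 1.537 0.475] w 0.0155 q [-29.4  15.5  42.5  97.6 -11.   71.2 -39.1]
```

D is firm at about 0.45 N m. Unload, lift, and head to the stand.

```bash
python3 -m pendant '[0,0,0,0,0,0.4,5,0,0,0,0,0,0.4,5,0,0,0.4,0,0,0,5,0,0,0.6,0,0,0,5,-0.15,0.5,0.2,0,0,1,5,-0.3,0.95,0,0,0,1,5,-0.3,0.95,0,0,0,1,5,-0.3,0.95,0,0,0,1,5,-0.3,0.95,0,0,0,1,5,-0.3,0.95,0,0,0,1,5]'
python3 -m pendant '[-0.3,0.95,0,0,0,1,5,-0.3,0.95,0,0,0,1,5,-0.3,0.95,0,0,0,1,5,-0.25,0.7,0,0,0,1,5,-0.1,0.3,0,0,0,1,5,0,0,0,0,0,1,5,0,0,0,0,0,1,5,0,0,0,0,0,0.14,5,0,0,0,0,0,0,5,0,0,0,0,0,0,5]'
python3 - <<'E'
from h import *
o=st();x,y,z=o["tool_pos"];m=z-.084; c=cam("scene")
overlay(c,[(x,y,m,.0235,(0,0,255)),(.4643,.2671,.045,.029,(0,255,0))],270,40,150,170,3.5,"s16.png")
crop(c,245,190,130,100,6,"s17.png")
c=cam("wrist"); crop(c,200,120,240,180,3,"w16.png")
E
```

```text
time_s: 32.2
tool_pos: [0.5182, 0.1166, 0.2182]
tool_rot: [-89.6, 0.0, -76.7]
force: [0.4, -0.3, -3.0]
grip_width: 0.0158
time_s: 33.45
tool_pos: [0.4664, 0.2696, 0.2159]
tool_rot: [-90.0, -0.1, -5.6]
force: [0.1, 0.1, -4.1]
grip_width: 0.0155
t 33.45 p [0.4664 0.2696 0.2159] r [-8.995e+01 -6.000e-02 -5.560e+00] F [ 0.05  0.14 -4.12] M [-0.025 -0.017 -0.013] w 0.0155 q [-49.    4.8  17.2 100.3  -1.5  75.1  52.9]
```

View pics/s16.png

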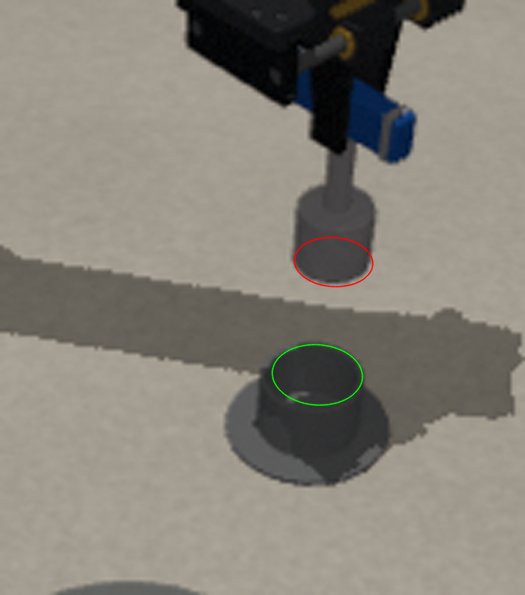

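View pics/s17.png

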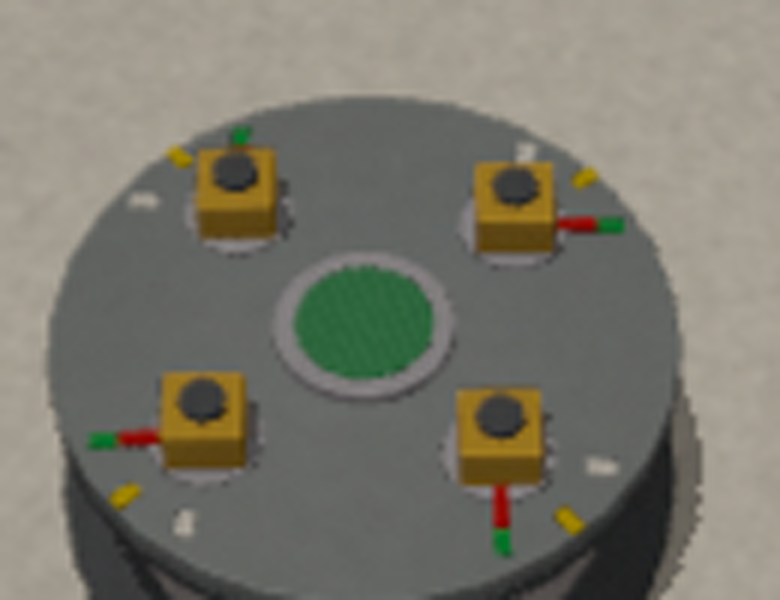

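View pics/w16.png

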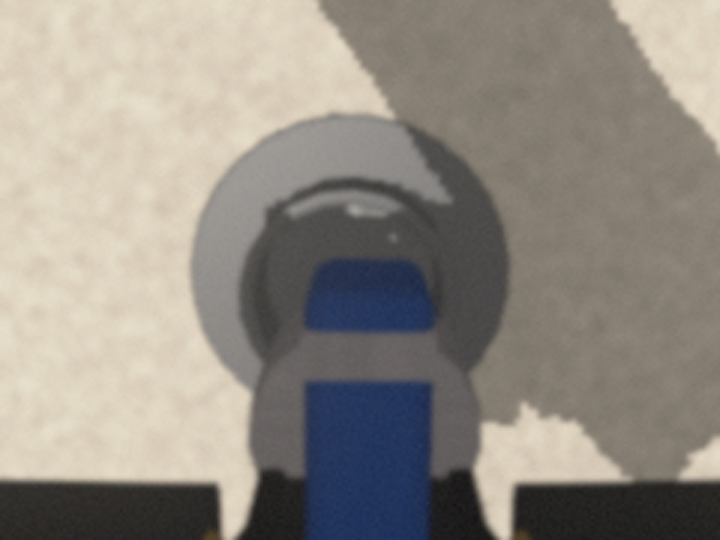

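All four pointers sit on green: (500,530), (605,225), (105,440), and F at (240,135). In the scene view the cup rim is centred about 6 px left of my prediction, so I shift (-2,-2) mm and lower to just above the rim.

```bash
python3 -m pendant '[-0.08,-0.1,-0.5,0,0,0,5,0,0,-0.8,0,0,0,5,0,0,-0.6,0,0,0,5,0,0,-0.1,0,0,0,5,0,0,0,0,0,0,5]'
python3 - <<'E'
from h import *
o=st();x,y,z=o["tool_pos"];m=z-.084; c=cam("scene")
overlay(c,[(x,y,m,.0235,(0,0,255)),(x,y,.045,.029,(0,255,0))],310,80,100,110,5.4,"s18.png")
E
```

```text
time_s: 34.17
tool_pos: [0.463, 0.2657, 0.1361]
tool_rot: [-90.0, -0.0, -5.4]
force: [0.1, -0.2, -2.8]
grip_width: 0.0155
t 34.17 p [0.463  0.2657 0.1361] r [-8.998e+01 -3.000e-02 -5.440e+00] F [ 0.12 -0.18 -2.79] M [ 0.025 -0.028  0.014] w 0.0155 q [-48.5   7.7  17.2 106.6  -2.5  66.   54. ]
```

View pics/s18.png

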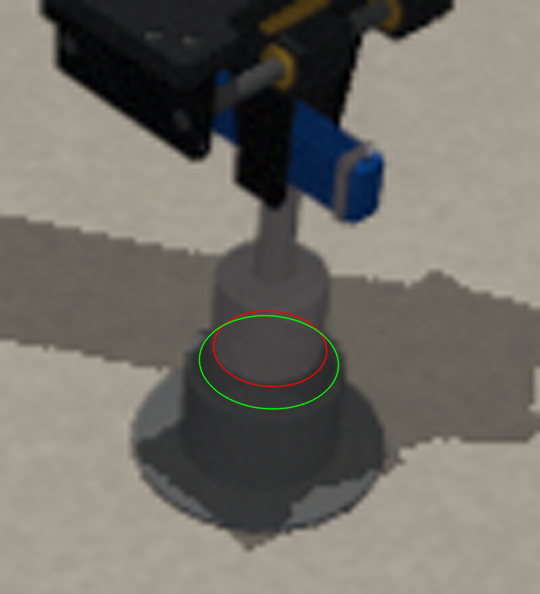

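The socket is centred over the cup within about 2 mm, the cup being slightly to the left. Nudge and insert.

```bash
python3 -m pendant '[-0.03,-0.03,-0.15,0,0,0,5,0,0,-0.25,0,0,0,5,0,0,-0.2,0,0,0,5,0,0,0,0,0,0,5]'
python3 -m pendant '[0,0,-0.25,0,0,0,5,0,0,-0.2,0,0,0,5,0,0,0,0,0,0,5]'
python3 -m pendant '[0,0,-0.07,0,0,0,5,0,0,0,0,0,0,5]'
python3 - <<'E'
from h import *
o=st(); c=cam("scene")
crop(c,310,80,100,110,5.4,"s19.png")
E
```

```text
time_s: 34.72
tool_pos: [0.4609, 0.2639, 0.1105]
tool_rot: [-90.1, 0.1, -5.4]
force: [-0.2, 0.1, -2.5]
grip_width: 0.0157
time_s: 35.1
tool_pos: [0.4609, 0.2639, 0.0925]
tool_rot: [-90.1, 0.1, -5.4]
force: [-1.1, -0.4, -4.0]
grip_width: 0.0155
time_s: 35.35
tool_pos: [0.4615, 0.2643, 0.0907]
tool_rot: [-90.0, 0.0, -5.4]
force: [-0.1, 0.7, -3.3]
grip_width: 0.0158
t 35.35 p [0.4615 0.2643 0.0907] r [-90.     0.    -5.42] F [-0.12  0.67 -3.28] M [ 0.058 -0.042 -0.023] w 0.0158 q [-48.2  10.3  17.  109.5  -3.4  60.7  54.9]
```

View pics/s19.png

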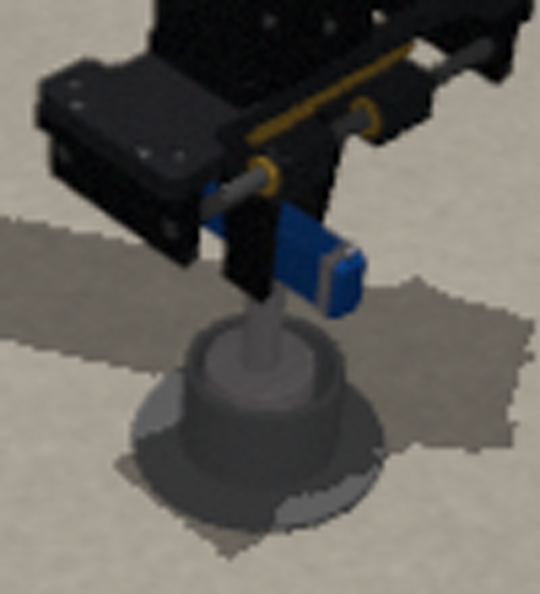

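The socket is inside the cup and almost down. Lowering the last bit.

```bash
python3 -m pendant '[0,0,-0.03,0,0,0,5,0,0,0,0,0,0,5]'
python3 -m pendant '[0,0,-0.03,0,0,0,5,0,0,0,0,0,0,5]'
```

```text
time_s: 35.65
tool_pos: [0.4615, 0.2643, 0.0895]
tool_rot: [-90.0, 0.0, -5.4]
force: [-0.3, -0.1, -3.0]
grip_width: 0.0154
time_s: 35.9
tool_pos: [0.4618, 0.2644, 0.0891]
tool_rot: [-90.0, -0.0, -5.4]
force: [-0.7, -0.7, 4.0]
grip_width: 0.0156
```

Seated (Fz changed from -3 to +4). Release, then retreat straight up.

```bash
python3 -m pendant '[0,0,0,0,0,0,20,0,0,0,0,0,0,30,0,0,0,0,0,0,50,0,0,0,0,0,0,70,0,0,0,0,0,0,70]' 10
python3 - <<'E'
from h import *
o=st(); c=cam("scene")
crop(c,310,80,100,110,5.4,"s20.png")
c=cam("wrist"); crop(c,160,120,320,230,2.4,"w20.png")
E
```

```text
time_s: 36.52
tool_pos: [0.4615, 0.2644, 0.0883]
tool_rot: [-90.0, -0.0, -5.4]
force: [0.7, 0.6, -0.6]
grip_width: 0.0524
t 36.52 p [0.4615 0.2644 0.0883] r [-90.    -0.    -5.42] F [ 0.72  0.59 -0.62] M [0.074 0.015 0.009] w 0.0524 q [-48.2  10.4  17.  109.6  -3.5  60.4  54.9]
```

View pics/s20.png

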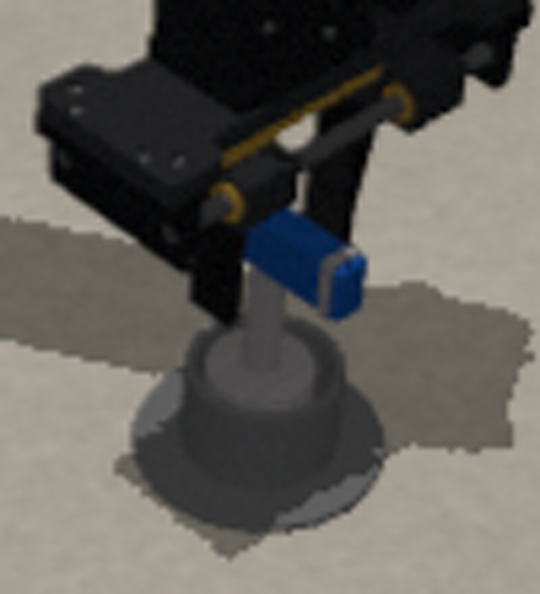

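View pics/w20.png

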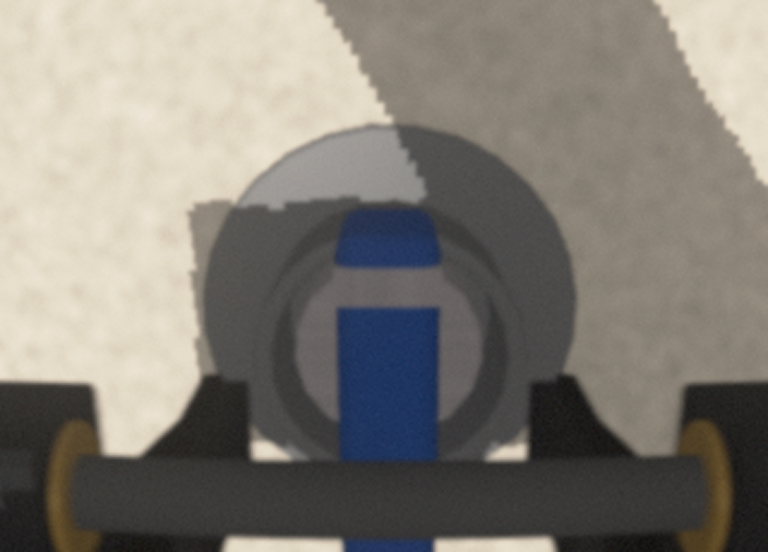

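The wrench stands upright in the cup with the fingers clear on both sides (inner faces at 250 and 530, bar 338-438). Retreating upward.

```bash
python3 -m pendant '[0,0,0.3,0,0,0,80,0,0,0.6,0,0,0,87,0,0,0.8,0,0,0,87,0,0,0.8,0,0,0,87,-0.4,0.7,0.6,0,0,0,87,-0.5,0.9,0.3,0,0,0,87,-0.5,0.9,0,0,0,0,87,-0.3,0.6,0,0,0,0,87,0,0,0,0,0,0,87,0,0,0,0,0,0,87]'
python3 - <<'E'
from h import *
o=st(); c=cam("scene"); cv2.imwrite("pics/s21.png",c["image"][:,:,::-1])
c=cam("top"); cv2.imwrite("pics/t21.png",c["image"][:,:,::-1]);crop(c,255,195,130,112,6,"t22.png")
E
```

```text
time_s: 37.88
tool_pos: [0.3944, 0.3873, 0.2248]
tool_rot: [-90.0, -0.1, -5.5]
force: [0.6, 0.2, 0.6]
grip_width: 0.0871
t 37.88 p [0.3944 0.3873 0.2248] r [-9.001e+01 -5.000e-02 -5.490e+00] F [0.55 0.18 0.58] M [-0.005  0.014  0.01 ] w 0.0871 q [-57.3   6.3  10.8  97.4  -1.2  76.3  38.3]
```

View pics/s21.png

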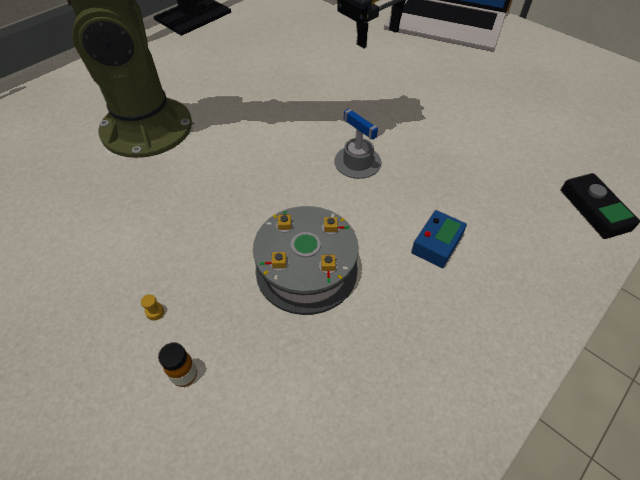

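View pics/t22.png

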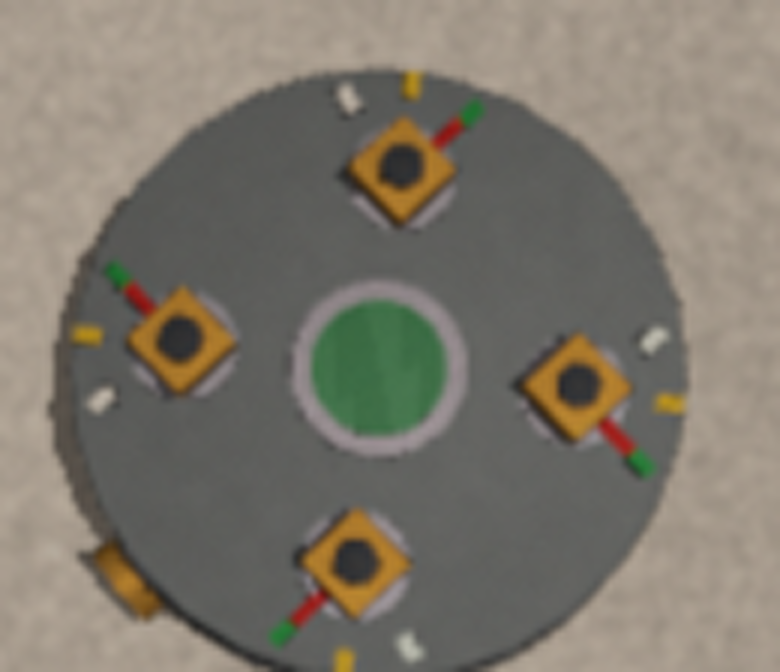

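View pics/t21.png

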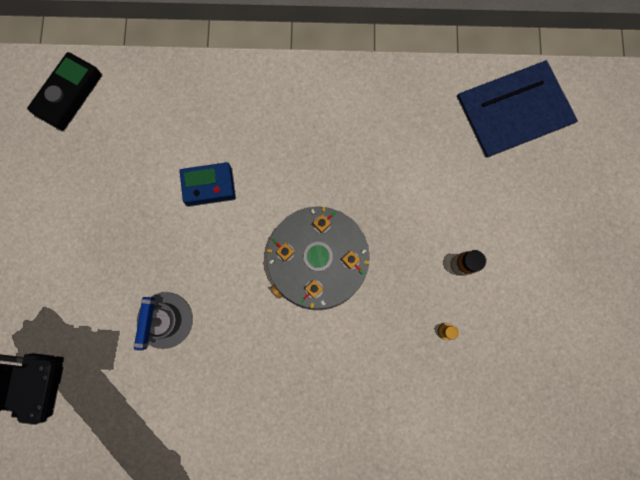

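All four pointers are in line with their green ticks, the wrench stands upright in its cup, the bystanders haven't moved, and the gripper is clear. Handing in.

```bash
python3 -c "
from cell import env
print(env.sign_off())"
```

```text
the job is handed in; nothing more can be done
None
```

The job is done and handed in, in about 38 s of the 72 s allowed.

- **Part turn:** The loose pair, the nut nearest the robot and its opposite, went to the yellow ticks with the wrench. I checked both in the scene camera before going further.
- **Fully home:** I then took the nuts home in cross order: the far nut and its opposite near the robot, then the left nut and its opposite on the right. I stopped each at a wrist moment of about 0.45 N m. Single readings were noisy, and the highest was 0.52 N m, on the far nut. Lifting or lowering the wrench never pressed down noticeably.
- **Wrench:** It is back upright in its stand and released.

The last top and scene pictures showed all four pointers on green, the wrench standing in its cup, the jar, fitting and gauge box where they were, and the gripper clear. No final check failed.

- **Side load:** While each nut was tightened, a sideways moment built up at the wrist, to about 1.5 N m with side forces around 5 N. This was probably because the wrench axis was slightly off the grip centre.
- **Starting position:** The loose pair's pointers started about 8° past the white ticks, not on them.

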